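# Set out the colours for paper marbling

### The job

Get the marbling bench ready: first clear the used white rinse cups off the riser and stand them upright on the grey draining mat, wholly on it. Then lift each mixing pot up off the hanging rail and stand it on the disc of its own colour on the low front step, and stand each paint jar on the disc of its own colour on the back step, all upright, wholly on their discs and let go. Set things down rather than dropping them, never tip a pot over, and leave the amber bottle and the brush jar alone.

Things in the scene. Friction and masses are not known exactly. Their poses are not given: they have to be found in the camera images.
- riser: Fixed pale wooden two-step riser, 230 mm deep (x), 400 mm wide (y). Low front step (toward the robot, local x -110 to 0 mm): top 20 mm above the bench; back step (local x 0 to 120 mm): top 50 mm above it. Origin on the bench at the line between the steps, mid-width; x points away from the robot; small yaw.
- mat: Fixed grey rubber draining mat, 150 mm (x) by 240 mm (y), 4 mm thick, on the bench at the left. Origin: centre of its underside.
- rail: Fixed steel stand behind the riser: top rail of 12 mm diameter along local y, 430 mm long, axis 179 mm above the bench; a lower stay bar 79 mm under it, against which the pots lean; posts at both ends. Origin on the bench under the top rail's middle; x points away from the robot; small yaw. Pots hang on its -x side, 125 mm apart.
- pot_red: Loose red pot, open top, 80 mm high, diameter 56 mm at the rim, 50 at the foot, wall 3, 140 g. A 22 mm wide strap at its +x side rises 28 mm above the rim, bends 20 mm back over the rail (to 50 mm from the axis), with an 18 mm lip down behind it. Hung: underside 80 mm above bench; to free: lift over 25 mm, then draw 30 mm to -x. Origin: underside centre, z up. May be absent.
- jar_red: Loose red lidded paint jar, a straight cylinder 74 mm high and 62 mm in diameter with a heavy foot, 240 to 390 g, standing on the bench at the start. Origin: centre of its underside, z up. May be absent.
- pot_disc_red: Flat red disc of 100 mm diameter (1 mm thick paint inlay, not felt) on the riser's low front step: the place of the red pot. Origin: its centre, at the step's top surface.
- jar_disc_red: Flat red disc of 100 mm diameter (1 mm thick paint inlay, not felt) on the riser's back step: the place of the red jar. Origin: its centre, at the step's top surface.
- pot_blue: Loose blue pot, open top, 80 mm high, diameter 56 mm at the rim, 50 at the foot, wall 3, 140 g. A 22 mm wide strap at its +x side rises 28 mm above the rim, bends 20 mm back over the rail (to 50 mm from the axis), with an 18 mm lip down behind it. Hung: underside 80 mm above bench; to free: lift over 25 mm, then draw 30 mm to -x. Origin: underside centre, z up. May be absent.
- jar_blue: Loose blue lidded paint jar, a straight cylinder 74 mm high and 62 mm in diameter with a heavy foot, 240 to 390 g, standing on the bench at the start. Origin: centre of its underside, z up. May be absent.
- pot_disc_blue: Flat blue disc of 100 mm diameter (1 mm thick paint inlay, not felt) on the riser's low front step: the place of the blue pot. Origin: its centre, at the step's top surface.
- jar_disc_blue: Flat blue disc of 100 mm diameter (1 mm thick paint inlay, not felt) on the riser's back step: the place of the blue jar. Origin: its centre, at the step's top surface.
- pot_green: Loose green pot, open top, 80 mm high, diameter 56 mm at the rim, 50 at the foot, wall 3, 140 g. A 22 mm wide strap at its +x side rises 28 mm above the rim, bends 20 mm back over the rail (to 50 mm from the axis), with an 18 mm lip down behind it. Hung: underside 80 mm above bench; to free: lift over 25 mm, then draw 30 mm to -x. Origin: underside centre, z up. May be absent.
- jar_green: Loose green lidded paint jar, a straight cylinder 74 mm high and 62 mm in diameter with a heavy foot, 240 to 390 g, standing on the bench at the start. Origin: centre of its underside, z up. May be absent.
- pot_disc_green: Flat green disc of 100 mm diameter (1 mm thick paint inlay, not felt) on the riser's low front step: the place of the green pot. Origin: its centre, at the step's top surface.
- jar_disc_green: Flat green disc of 100 mm diameter (1 mm thick paint inlay, not felt) on the riser's back step: the place of the green jar. Origin: its centre, at the step's top surface.
- cup_1: Loose white used rinse cup with a black band, open top, no handle, 85 mm high, 62 mm diameter at the rim and 52 mm at the foot, wall 3 mm, 180 g, standing on the riser's front step at the start. Origin: centre of its underside, z up. One of the two may be absent.
- cup_2: Loose white used rinse cup with a black band, open top, no handle, 85 mm high, 62 mm diameter at the rim and 52 mm at the foot, wall 3 mm, 180 g, standing on the riser's front step at the start. Origin: centre of its underside, z up. One of the two may be absent.
- amber_bottle: Bystander: loose amber bottle, 130 mm high, 56 mm diameter, standing on the bench. Origin: centre of its underside.
- brush_jar: Bystander: loose grey jar with brushes, 76 mm diameter, 200 mm high with the brushes, back left. Origin: centre of its underside.

How it is judged:
By the outcome, as a careful person would: the job done as asked, in the order asked, and still so for the second after the job is handed in, with the robot touching nothing.
Of pot_red, pot_blue, pot_green, jar_red, jar_blue, jar_green only 5 to 6 are there at a start; the rules pass over those that are not, and their reading is None.
Of cup_1, cup_2 only 1 to 2 are there at a start; the rules pass over those that are not, and their reading is None.
At some moment in a run one of jar_red, jar_blue, jar_green may be knocked a few centimetres aside while the robot is not near it.
It also fails if it takes over 210 s, if anything falls off the work surface, if the arm or the gripper's body presses on something with over 40 N, if the wrist force passes 120 N, or if a joint passes its speed limit or range.

### The arm

A 6-joint arm with a two-finger parallel gripper is mounted at the origin on the work surface. World frame = base frame: x ahead of the robot, y to its left, z up, the work surface at z = 0. Lengths are in m, angles in rad, forces in N, time in s.
With the tool pointing down it reaches from about 0.375 to 0.9 m from the base axis. Payload 3.1 kg.
Tool frame: the origin (TCP) lies midway between the tips of the shut fingers; the grasp point (between the pads) lies 19 mm behind it (manip.pinch_z is the distance from the TCP to the grasp point, in m); z points along the fingers, y is the line along which they close (so a half turn about z gives the same grasp; the last joint's range is limited). The gripper opens to 85 mm and grips with 20 to 120 N. Pads are 22 mm wide; open, the fingers measure 114 mm over their backs; the gripper's body (76 mm by 85 mm) begins 54 mm behind the grasp point. The pads swing forward as they close: fully open they stand 13 mm farther back than shut.
Start: joints at [1.105, 0.527, 1.433, -0, 1.181, -0.178], TCP at [0.177, 0.599, 0.231] pointing down, gripper open.
Joint ranges: [-3.08, 3.08], [-0.75, 2.2], [0.22, 2.44], [-1.43, 4.57], [0, 2.65], [-2.85, 2.85]. Speed limits (rad/s): [2.79, 2.79, 3.14, 3.14, 3.14, 3.14].

### API

Orientations are given as a unit quaternion [x, y, z, w].
In Python, from station import manip, viewer, ticket gives the robot as it stands.
- The arm moves only by the shell command python3 -m creep 'ROWS' [FORCE]. ROWS is JSON, a list of rows, each an object with "slide": the shift along the tool's x, y, z in cm, a list of three; "angular": the turn, a rotation vector about the tool's x, y, z in rad, a list of three; "claw": the opening, from -1 (shut) to 1 (fully open). A call has 1 to 10 rows; each row shifts and turns the commanded pose from where the row before left it, along the tool's axes as they then stand; what a row does not reach is not made up. A row lasts 1/12 s, in which the tool goes at most 41.7 mm and 7.16 degrees, less where a joint would pass 70% of its speed; a pose out of reach is approached as far as the arm can. A call with a gripper value outside its range is refused whole. The fingers move at their own pace and stop on an object; FORCE is the grip in N (left out, the last holds). Time passes only in rows, so rows that do not move let the fingers close. It gives the time, the measured TCP pose, the force, the opening and the grip force at its end, in the units of the state.
- manip.sense(): the state, without advancing time (a new reading comes with each control period).
- viewer.snapshot(name): name is "scene" or "top" or "wrist"; returns the picture (384x512x3 uint8, blue, green, red); there is no depth.
- viewer.calibration(name): a dict with "fov_y" (degrees; the focal length in pixels is half the picture's height over the tangent of half this angle, whatever the lens; pixels are square), "cx", "cy" (the principal point, pixels), "k1" (the pictures are not rectified: a ray, as slopes to the right and down, at radius r is drawn at 1 + k1 r^2 times it, then the intrinsics apply), "T" (4x4, takes a point from camera to world coordinates); the wrist camera has in their place "tool_from_camera" (4x4, takes a point from camera to tool coordinates, whose origin is the TCP and whose axes are the flange's). Camera axes: x right, y up, looking along -z (the intrinsics and any distortion apply to the point x, -y, -z); pixel columns grow to the right and rows downward; lengths in m; the calibration is good to about 2 mm. A picture is of the moment at which its call begins: read the wrist's pose just before it. calibration takes no time and is no camera call.
- ticket.sign_off(): hands the job in; it is judged then, once.
The state is a dict: "t": time; "q": joint angles; "qd": joint speeds; "tau": joint torques, N m; "tcp_pos": TCP position; "tool_rot": TCP orientation; "force": force on the tool from outside, world axes, zero at the start; "ft_torque": the same for the moment, N m; "finger_gap": opening from 0.0 (shut) to 1.0 (fully open); "gripper_force": force on a finger pad.
Only numpy, scipy, OpenCV 4.12 (cv2) and the standard library are available. Lean on these libraries where they do the work, as an engineer would, in place of code of your own. Each camera call takes 0.05 s, during which the arm holds its last target. There are 200 camera calls.

## Working session

There is one attempt and no reset: what is moved stays moved. The work goes in short steps, Python scripts to look and compute and a shell command to move; the robot and the scene stay as the last step left them, time stands still between calls to the robot, and variables do not carry over. Pictures are saved under pics/ and viewed, at most 14 in all, crops included, and the job is handed in when it is done.

```bash
mkdir -p pics; ls; python3 - <<'E'
from station import manip, viewer
import cv2
s=manip.sense();print(s)
for n in("top","scene"):
    im=viewer.snapshot(n);cv2.imwrite(f"pics/{n}0.png",im)
    c=viewer.calibration(n);print(n,c)
print(viewer.calibration("wrist"),manip.pinch_z)
E
```

```text
pics
{'t': 0.0, 'q': array([ 1.10450838e+00,  5.28488231e-01,  1.43392669e+00, -7.76204090e-06,
        1.18139245e+00, -1.78506757e-01]), 'qd': array([-7.09209881e-05, -6.45214422e-04,  5.94088379e-04,  9.91901063e-04,
        4.76952411e-04, -1.13303580e-03]), 'tau': array([-8.23755163e-04, -4.42347693e+01, -1.78021896e+01, -3.28472406e-04,
        8.41291621e-03, -9.55886549e-06]), 'tcp_pos': array([0.1770359 , 0.59864277, 0.23031231]), 'tool_rot': array([ 1.43393028e-01,  9.89665203e-01, -1.05144258e-03, -3.47452876e-04]), 'force': array([-0.872813  , -0.64624057,  0.09393471]), 'ft_torque': array([-0.04383557,  0.02549727, -0.02546124]), 'gripper_force': 0.0, 'finger_gap': 1.0020517026443192}
top {'fov_y': 53.898333737100636, 'cx': 255.53896062670216, 'cy': 194.74791655366883, 'k1': -0.05851116781613899, 'T': array([[ 0.08050124,  0.97341258, -0.21444695,  0.28255337],
       [-0.99673853,  0.07983307, -0.01178928, -0.01877934],
       [ 0.00564412,  0.21469659,  0.97666449,  1.37616253],
       [ 0.        ,  0.        ,  0.        ,  1.        ]])}
scene {'fov_y': 56.74825474594668, 'cx': 254.35003092217062, 'cy': 192.20919889984822, 'k1': -0.08656540752676176, 'T': array([[-0.87746298, -0.3905509 ,  0.27843977,  0.85228262],
       [ 0.47958837, -0.70552195,  0.52176026,  0.54319905],
       [-0.00732857,  0.59136179,  0.80637307,  0.96469968],
       [ 0.        ,  0.        ,  0.        ,  1.        ]])}
{'fov_y': 71.5686641291606, 'cx': 258.12698199630466, 'cy': 190.73366038903615, 'k1': -0.0405258990944107, 'tool_from_camera': array([[ 1.58353656e-04,  9.49131077e-01,  3.14881206e-01,
         8.08194474e-02],
       [ 9.99999955e-01, -2.30567018e-04,  1.92087278e-04,
         1.95519922e-04],
       [ 2.54917225e-04,  3.14881162e-01, -9.49131071e-01,
        -1.43611379e-01],
       [ 0.00000000e+00,  0.00000000e+00,  0.00000000e+00,
         1.00000000e+00]])} 0.0187
```

```bash
python3 - <<'E'
import cv2
a=cv2.imread("pics/top0.png")
b=cv2.resize(a,(800,600),interpolation=cv2.INTER_CUBIC);cv2.imwrite("pics/t0.png",b)
a=cv2.imread("pics/scene0.png")
b=cv2.resize(a,(800,600),interpolation=cv2.INTER_CUBIC);cv2.imwrite("pics/s0.png",b)
E
```

```text
(no output)
```

View pics/t0.png

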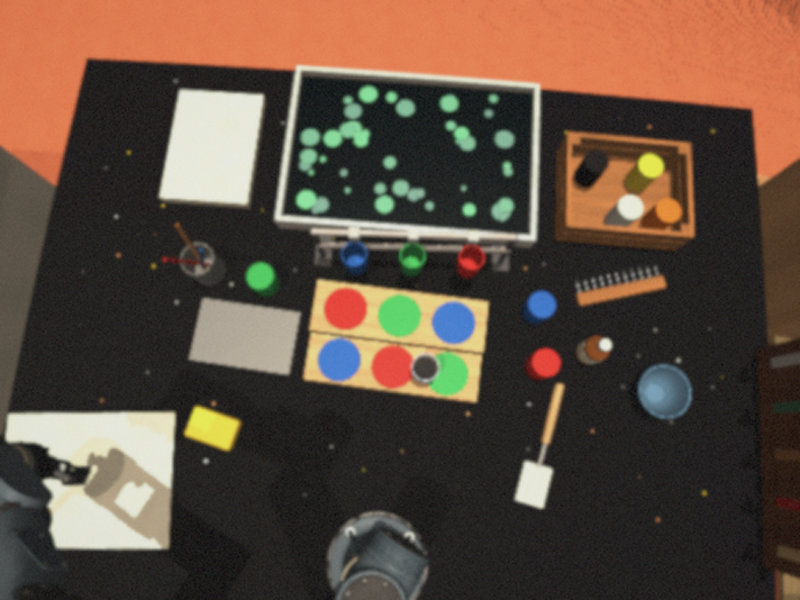

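View pics/s0.png

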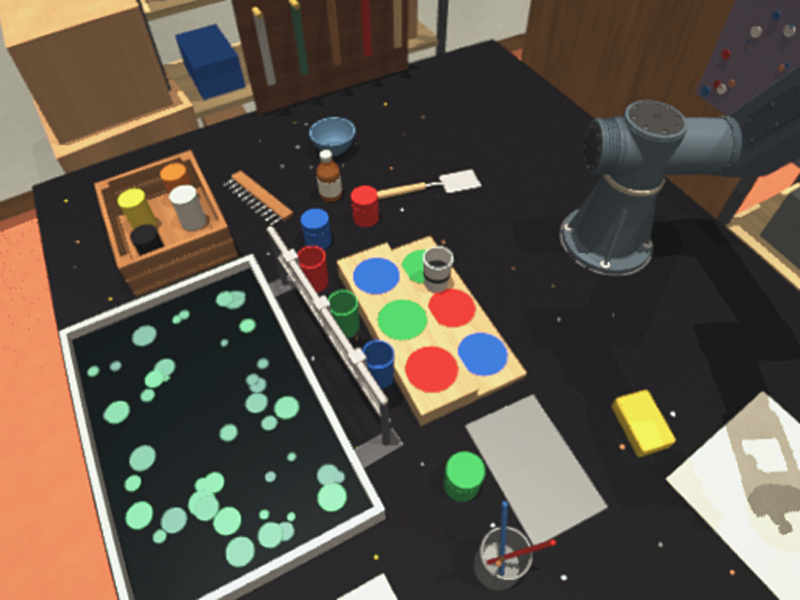

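The top view shows one cup at (425,370), pots blue, green and red from left to right at (355,257), (413,257) and (471,260), and all three jars. There are six discs, and the mat is at (245,337). Next I measure them.

```bash
cat > h.py <<'E'
import numpy as np, cv2
from scipy.spatial.transform import Rotation as R
from station import manip, viewer
def cal(n, s=None):
    c=viewer.calibration(n); f=192/np.tan(np.radians(c["fov_y"]/2))
    if n=="wrist":
        T=np.eye(4);T[:3,:3]=R.from_quat(s["tool_rot"]).as_matrix();T[:3,3]=s["tcp_pos"];T=T@c["tool_from_camera"]
    else: T=c["T"]
    return f,c["cx"],c["cy"],c["k1"],np.array(T)
def at_z(C,uv,z):
    f,cx,cy,k1,T=C; d=(np.array(uv,float)-[cx,cy])/f; p=d.copy()
    for _ in range(20): p=d/(1+k1*(p@p))
    r=T[:3,:3]@[p[0],-p[1],-1]; o=T[:3,3]
    return o+r*(z-o[2])/r[2]
def proj(C,P):
    f,cx,cy,k1,T=C; p=T[:3,:3].T@(np.array(P)-T[:3,3]); m=np.array([p[0],-p[1]])/-p[2]
    return m*(1+k1*(m@m))*f+[cx,cy]
H={"red":[(0,8),(172,180)],"green":[(45,75)],"blue":[(100,122)]}
def blobs(im,col,amin=60):
    h=cv2.cvtColor(im,cv2.COLOR_BGR2HSV); m=np.zeros(h.shape[:2],np.uint8)
    for a,b in H[col]: m|=cv2.inRange(h,(a,120,60),(b,255,255))
    n,_,st,ce=cv2.connectedComponentsWithStats(m)
    return [(ce[i].round(1),st[i].tolist()) for i in range(1,n) if st[i][4]>amin]
def delta(p,yaw=None):
    """slide (cm, tool axes) to target TCP p, and rotation about tool z to finger-line yaw (angle of tool y from world y)"""
    s=manip.sense(); M=R.from_quat(s["tool_rot"]).as_matrix()
    d=M.T@(np.array(p)-s["tcp_pos"])*100
    cy=np.arctan2(-M[0,1],M[1,1]); 
    tz=None if yaw is None else -((yaw-cy+np.pi/2)%np.pi-np.pi/2)
    print("tcp",s["tcp_pos"].round(4),"yaw",round(cy,3),"tilt",M[:,2].round(3),"slide",d.round(2),"turnz",tz,"t",s["t"],"gap",round(s["finger_gap"],3),"F",s["force"].round(1))
E
python3 - <<'E'
from h import *
for n in("top","scene"):
    im=cv2.imread(f"pics/{n}0.png");C=cal(n)
    for c in H:
        for ce,st in blobs(im,c): print(n,c,ce,st,"z.02",at_z(C,ce,.021)[:2].round(4),"z.05",at_z(C,ce,.051)[:2].round(4),"z.074",at_z(C,ce,.074)[:2].round(4))
C=cal("top")
for n,p in dict(mat=[(201,297),(301,311),(293,375),(189,360)],cup=[(425,369)],amber=[(605,345)]).items():
    print(n,[at_z(C,np.array(q)/1.5625,{"mat":.004,"cup":.105,"amber":.13}[n])[:2].round(3) for q in p])
E
```

```text
top red [488.2  14.8] [472, 0, 31, 31, 204] z.02 [ 1.4527 -0.937 ] z.05 [ 1.4268 -0.9167] z.074 [ 1.407  -0.9011]
top red [504.4   9.5] [492, 0, 20, 33, 234] z.02 [ 1.4903 -1.0142] z.05 [ 1.4636 -0.9922] z.074 [ 1.4431 -0.9753]
top red [ 28.1 104. ] [8, 92, 36, 27, 407] z.02 [0.8742 0.928 ] z.05 [0.8611 0.907 ] z.074 [0.8511 0.8909]
top red [300.7 166.5] [292, 156, 20, 22, 325] z.02 [ 0.7018 -0.1622] z.05 [ 0.6925 -0.159 ] z.074 [ 0.6854 -0.1566]
top red [113.  166.4] [103, 164, 24, 5, 66] z.02 [0.6451 0.5407] z.05 [0.6371 0.5283] z.074 [0.6309 0.5188]
top red [220.7 197.3] [208, 185, 27, 26, 554] z.02 [0.5601 0.1242] z.05 [0.554 0.121] z.074 [0.5493 0.1186]
top red [250.7 234.3] [238, 221, 26, 28, 561] z.02 [0.4336 0.0032] z.05 [0.4303 0.0027] z.074 [0.4277 0.0023]
top red [347.6 232.4] [336, 222, 24, 21, 406] z.02 [ 0.4684 -0.3453] z.05 [ 0.4643 -0.3381] z.074 [ 0.4611 -0.3325]
top red [504.2 322.1] [497, 319, 15, 8, 90] z.02 [ 0.1913 -0.9186] z.05 [ 0.1933 -0.8987] z.074 [ 0.1948 -0.8834]
top green [263.4 165.6] [255, 156, 18, 20, 253] z.02 [ 0.6937 -0.0227] z.05 [ 0.6846 -0.0226]
[... 2256 characters left out ...]
3, 20, 26, 406] z.02 [ 0.5909 -0.349 ] z.05 [ 0.5992 -0.3207] z.074 [ 0.6056 -0.2989]
scene blue [240.3 176.1] [226, 165, 29, 23, 512] z.02 [ 0.5357 -0.1503] z.05 [ 0.5457 -0.1283] z.074 [ 0.5534 -0.1114]
scene blue [308.5 226.1] [293, 213, 31, 27, 636] z.02 [0.4426 0.127 ] z.05 [0.4556 0.1402] z.074 [0.4656 0.1504]
scene blue [242.6 230.9] [232, 218, 20, 31, 424] z.02 [0.6281 0.0437] z.05 [0.6352 0.0596] z.074 [0.6407 0.0718]
scene blue [322.  334.4] [321, 320, 4, 35, 95] z.02 [0.5918 0.4158] z.05 [0.6001 0.4198] z.074 [0.6065 0.4229]
mat [array([0.563, 0.473]), array([0.548, 0.229]), array([0.396, 0.23 ]), array([0.41 , 0.479])]
cup [array([ 0.424, -0.07 ])]
amber [array([ 0.503, -0.452])]
```

```bash
r='x'; 
python3 -m creep '[{"slide":[-1.5,-2,-0.2],"angular":[0,0,0],"claw":1},{"slide":[-2.1,-2.9,-0.2],"angular":[0,0,0],"claw":1},{"slide":[-2.1,-2.9,-0.2],"angular":[0,0,0],"claw":1},{"slide":[-2.1,-2.9,-0.2],"angular":[0,0,0],"claw":1},{"slide":[-2.1,-2.9,-0.2],"angular":[0,0,0],"claw":1},{"slide":[-2.1,-2.9,-0.2],"angular":[0,0,0],"claw":1},{"slide":[-2.1,-2.9,-0.2],"angular":[0,0,0],"claw":1},{"slide":[-2.1,-2.9,-0.2],"angular":[0,0,0],"claw":1},{"slide":[-2.1,-2.9,-0.2],"angular":[0,0,0],"claw":1},{"slide":[-2.1,-2.9,-0.2],"angular":[0,0,0],"claw":1}]'
python3 -m creep '[{"slide":[-2.1,-2.9,0],"angular":[0,0,0],"claw":1},{"slide":[-2.1,-2.9,0],"angular":[0,0,0],"claw":1},{"slide":[-2.1,-2.9,0],"angular":[0,0,0],"claw":1},{"slide":[-2.1,-2.9,0],"angular":[0,0,0],"claw":1},{"slide":[-2.1,-2.9,0],"angular":[0,0,0],"claw":1},{"slide":[-2.1,-2.9,0],"angular":[0,0,0],"claw":1},{"slide":[-2.1,-2.9,0],"angular":[0,0,0],"claw":1},{"slide":[-2.1,-2.9,0],"angular":[0,0,0],"claw":1},{"slide":[-2.1,-2.5,0],"angular":[0,0,0],"claw":1},{"slide":[-1.5,-1.5,0],"angular":[0,0,0],"claw":1}]'
python3 -m creep '[{"slide":[0,0,0],"angular":[0,0,-0.08],"claw":1},{"slide":[0,0,0],"angular":[0,0,-0.08],"claw":1},{"slide":[0,0,0],"angular":[0,0,-0.08],"claw":1},{"slide":[0,0,0],"angular":[0,0,0],"claw":1},{"slide":[0,0,0],"angular":[0,0,0],"claw":1}]'
python3 - <<'E'
from h import *
delta([.424,-.07,.2],-.05)
s=manip.sense();im=viewer.snapshot("wrist");cv2.imwrite("pics/w1.png",cv2.resize(im,None,fx=1.5625,fy=1.5625,interpolation=cv2.INTER_CUBIC))
np.save("w1.npy",{"s":s,"im":im},allow_pickle=True)
C=cal("wrist",s);print(proj(C,[.424,-.07,.105])*1.5625, proj(C,[.55,-.0035,.051])*1.5625,s["q"].round(2))
E
```

```text
t: 0.93
tcp_pos: [0.2931, 0.2703, 0.2513]
tool_rot: [0.143, 0.99, -0.0, -0.0]
force: [1.1, -0.4, -0.4]
finger_gap: 1.003
gripper_force: 0.0
t: 1.77
tcp_pos: [0.4126, -0.0499, 0.2513]
tool_rot: [0.145, 0.989, -0.0, 0.001]
force: [-0.5, 0.9, 0.5]
finger_gap: 1.002
gripper_force: 0.0
t: 2.18
tcp_pos: [0.4114, -0.0467, 0.2511]
tool_rot: [0.025, 1.0, 0.0, -0.0]
force: [-0.5, 0.8, -0.3]
finger_gap: 0.999
gripper_force: 0.0
tcp [ 0.4114 -0.0467  0.2511] yaw -0.05 tilt [-0.001  0.    -1.   ] slide [-1.38 -2.26  5.11] turnz 6.577846020361378e-05 t 2.1833 gap 0.999 F [-0.5  0.8 -0.3]
[372.25365406 296.11269368] [455.82270564 401.0213817 ] [-0.38  0.21  1.91  0.    1.02 -1.91]
```

View pics/w1.png

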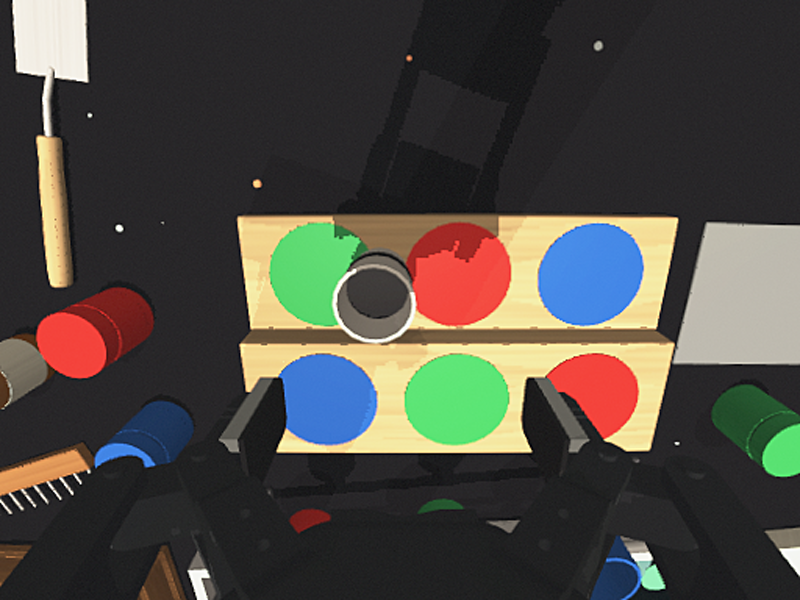

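The cup rim is centred at (374,301), close to the prediction. The six discs are clear, with the front green one at about (322,274).

```bash
python3 - <<'E'
from h import *
d=np.load("w1.npy",allow_pickle=True).item();C=cal("wrist",d["s"])
print("cup",at_z(C,np.array([374,301])/1.5625,.105), "radius px for 31mm",np.linalg.norm(proj(C,[.424,-.039,.105])-proj(C,[.424,-.07,.105]))*1.5625)
for n,p,z in [("pg",(322,274),.021),("pr",(459,274),.021),("pb",(591,274),.021),("jb",(328,399),.051),("jg",(457,399),.051)]:
    print(n,at_z(C,np.array(p)/1.5625,z)[:2].round(4))
E
```

```text
cup [ 0.42783469 -0.06899361  0.105     ] radius px for 31mm 42.3371996341918
pg [ 0.4271 -0.1231]
pr [0.4335 0.0041]
pb [0.4395 0.1279]
jb [ 0.5418 -0.1247]
jg [ 0.5478 -0.0024]
```

```bash

python3 -m creep '[{"slide":[-0.8,-1.1,0],"angular":[0,0,0],"claw":1},{"slide":[-0.77,-1.1,1],"angular":[0,0,0],"claw":1},{"slide":[0,0,3],"angular":[0,0,0],"claw":1},{"slide":[0,0,3],"angular":[0,0,0],"claw":1},{"slide":[0,0,3],"angular":[0,0,0],"claw":1},{"slide":[0,0,3],"angular":[0,0,0],"claw":1},{"slide":[0,0,3],"angular":[0,0,0],"claw":1},{"slide":[0,0,2.5],"angular":[0,0,0],"claw":1},{"slide":[0,0,1.5],"angular":[0,0,0],"claw":1},{"slide":[0,0,0],"angular":[0,0,0],"claw":1}]' 35
python3 -m creep '[{"slide":[0,0,0],"angular":[0,0,0],"claw":0.3},{"slide":[0,0,0],"angular":[0,0,0],"claw":-1},{"slide":[0,0,0],"angular":[0,0,0],"claw":-1},{"slide":[0,0,0],"angular":[0,0,0],"claw":-1},{"slide":[0,0,0],"angular":[0,0,0],"claw":-1},{"slide":[0,0,0],"angular":[0,0,0],"claw":-1},{"slide":[0,0,0],"angular":[0,0,0],"claw":-1},{"slide":[0,0,0],"angular":[0,0,0],"claw":-1}]' 35
python3 - <<'E'
from h import *
delta([.479,.353,.2],-.06)
E
```

```text
t: 3.07
tcp_pos: [0.4255, -0.0697, 0.0485]
tool_rot: [0.024, 1.0, 0.001, -0.002]
force: [0.2, 0.7, 0.3]
finger_gap: 0.995
gripper_force: 0.0
t: 3.73
tcp_pos: [0.4272, -0.0699, 0.0523]
tool_rot: [0.024, 1.0, -0.001, 0.001]
force: [0.4, 1.0, 7.4]
finger_gap: 0.701
gripper_force: 37.7
tcp [ 0.4272 -0.0699  0.0523] yaw -0.048 tilt [ 0.003 -0.001 -1.   ] slide [ -3.2   42.47 -14.81] turnz 0.012353895828189465 t 3.7333 gap 0.701 F [0.4 1.  7.4]
```

```bash

python3 -m creep '[{"slide":[0,0,-1],"angular":[0,0,0],"claw":-1},{"slide":[0,0,-2.5],"angular":[0,0,0],"claw":-1},{"slide":[0,0,-3],"angular":[0,0,0],"claw":-1},{"slide":[0,0,-2.5],"angular":[0,0,0],"claw":-1},{"slide":[0,2,-1],"angular":[0,0,0],"claw":-1},{"slide":[-0.2,2.5,0],"angular":[0,0,0],"claw":-1},{"slide":[-0.3,3,0],"angular":[0,0,0],"claw":-1},{"slide":[-0.3,3,0],"angular":[0,0,0],"claw":-1},{"slide":[-0.3,3,0],"angular":[0,0,0],"claw":-1},{"slide":[-0.3,3,0],"angular":[0,0,0],"claw":-1}]'
python3 -m creep '[{"slide":[-0.3,3,0],"angular":[0,0,0],"claw":-1},{"slide":[-0.3,3,0],"angular":[0,0,0],"claw":-1},{"slide":[-0.3,3,0],"angular":[0,0,0],"claw":-1},{"slide":[-0.3,3,0],"angular":[0,0,0],"claw":-1},{"slide":[-0.3,3,0],"angular":[0,0,0],"claw":-1},{"slide":[-0.3,3,0],"angular":[0,0,0],"claw":-1},{"slide":[-0.3,3,0],"angular":[0,0,0],"claw":-1},{"slide":[0,2.5,0],"angular":[0,0,0],"claw":-1},{"slide":[0,2,0],"angular":[0,0,0],"claw":-1},{"slide":[0,0.5,0],"angular":[0,0,0],"claw":-1}]'
python3 -m creep '[{"slide":[0,0,1],"angular":[0,0,0],"claw":-1},{"slide":[0,0,2.5],"angular":[0,0,0],"claw":-1},{"slide":[0,0,2.5],"angular":[0,0,0],"claw":-1},{"slide":[0,0,2.5],"angular":[0,0,0],"claw":-1},{"slide":[0,0,1.5],"angular":[0,0,0],"claw":-1},{"slide":[0,0,0],"angular":[0,0,0],"claw":-1},{"slide":[0,0,0],"angular":[0,0,0],"claw":-1},{"slide":[0,0,0],"angular":[0,0,0],"claw":-1}]'
python3 - <<'E'
from h import *
delta([.479,.353,.0363],-.06)
im=viewer.snapshot("top");cv2.imwrite("pics/t1.png",cv2.resize(im[150:300,90:290],(800,600),interpolation=cv2.INTER_CUBIC))
E
```

```text
t: 4.57
tcp_pos: [0.4475, 0.096, 0.1514]
tool_rot: [0.024, 1.0, -0.0, -0.0]
force: [-0.6, -0.3, -2.4]
finger_gap: 0.705
gripper_force: 38.5
t: 5.4
tcp_pos: [0.4811, 0.3563, 0.1511]
tool_rot: [0.023, 1.0, 0.001, 0.0]
force: [0.4, -0.4, -2.4]
finger_gap: 0.701
gripper_force: 38.6
t: 6.07
tcp_pos: [0.482, 0.3527, 0.0518]
tool_rot: [0.024, 1.0, 0.0, 0.0]
force: [-0.2, 0.6, -1.3]
finger_gap: 0.7
gripper_force: 38.5
tcp [0.482  0.3527 0.0518] yaw -0.049 tilt [ 0.001  0.    -1.   ] slide [0.3  0.02 1.55] turnz 0.01128339359331032 t 6.0667 gap 0.7 F [-0.2  0.6 -1.3]
```

View pics/t1.png

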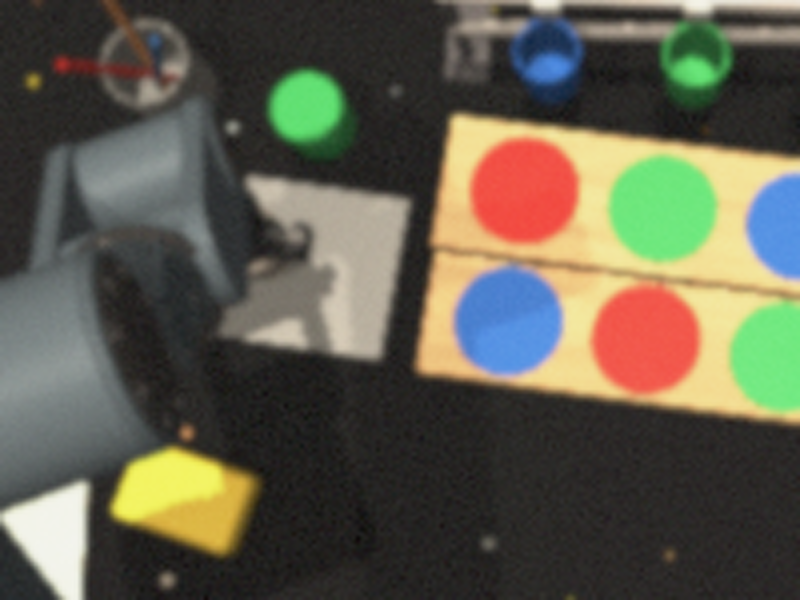

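The gripper with the cup is over the mat, but the wrist is close to the brush jar (145,60). I shift 4 cm to the right, still well on the mat, and set the cup down there.

```bash

python3 -m creep '[{"slide":[0.3,-1,0],"angular":[0,0,0],"claw":-1},{"slide":[0,-2,0],"angular":[0,0,0],"claw":-1},{"slide":[0,-1,0],"angular":[0,0,0],"claw":-1},{"slide":[0,0,0.6],"angular":[0,0,0],"claw":-1},{"slide":[0,0,0.3],"angular":[0,0,0],"claw":-1},{"slide":[0,0,0.2],"angular":[0,0,0],"claw":-1},{"slide":[0,0,0.1],"angular":[0,0,0],"claw":-1},{"slide":[0,0,0.1],"angular":[0,0,0],"claw":-1},{"slide":[0,0,0],"angular":[0,0,0],"claw":-1}]'
python3 -m creep '[{"slide":[0,0,0.1],"angular":[0,0,0],"claw":-1},{"slide":[0,0,0.1],"angular":[0,0,0],"claw":-1},{"slide":[0,0,0],"angular":[0,0,0],"claw":-1},{"slide":[0,0,0],"angular":[0,0,0],"claw":-1}]'
```

```text
t: 6.87
tcp_pos: [0.4765, 0.314, 0.038]
tool_rot: [0.024, 1.0, -0.0, -0.0]
force: [0.5, 0.3, -1.3]
finger_gap: 0.703
gripper_force: 38.5
t: 7.2
tcp_pos: [0.4768, 0.3138, 0.0365]
tool_rot: [0.024, 1.0, 0.0, 0.0]
force: [-0.3, 1.1, 0.4]
finger_gap: 0.698
gripper_force: 38.5
```

```bash

python3 -m creep '[{"slide":[0,0,0],"angular":[0,0,0],"claw":0.6},{"slide":[0,0,0],"angular":[0,0,0],"claw":0.8},{"slide":[0,0,0],"angular":[0,0,0],"claw":1},{"slide":[0,0,0],"angular":[0,0,0],"claw":1},{"slide":[0,0,0],"angular":[0,0,0],"claw":1},{"slide":[0,0,-1],"angular":[0,0,0],"claw":1},{"slide":[0,0,-2],"angular":[0,0,0],"claw":1},{"slide":[0,0,-3],"angular":[0,0,0],"claw":1},{"slide":[0,0,-3],"angular":[0,0,0],"claw":1},{"slide":[0,0,-3],"angular":[0,0,0],"claw":1}]'
python3 -m creep '[{"slide":[0,0,-3.5],"angular":[0,0,0],"claw":1},{"slide":[0,-1,-3.5],"angular":[0,0,0],"claw":1},{"slide":[0,-2,-3.5],"angular":[0,0,0],"claw":1},{"slide":[-1,-2.5,-3],"angular":[0,0,0],"claw":1},{"slide":[-1,-3,-2.5],"angular":[0,0,0],"claw":1},{"slide":[-1,-3,-1],"angular":[0,0,0],"claw":1},{"slide":[-1,-3,0],"angular":[0,0,0],"claw":1},{"slide":[-1,-3,0],"angular":[0,0,0],"claw":1},{"slide":[-1,-3,0],"angular":[0,0,0],"claw":1},{"slide":[-1,-3,0],"angular":[0,0,0],"claw":1}]'
python3 -m creep '[{"slide":[-1,-3,0],"angular":[0,0,0],"claw":1},{"slide":[-1,-3,0],"angular":[0,0,0],"claw":1},{"slide":[-1,-2,0],"angular":[0,0,0],"claw":1},{"slide":[-0.5,-0.5,0],"angular":[0,0,0],"claw":1},{"slide":[0,0,0],"angular":[0,0,0],"claw":1},{"slide":[0,0,0],"angular":[0,0,0],"claw":1}]'
python3 - <<'E'
from h import *
s=manip.sense();im=viewer.snapshot("wrist");cv2.imwrite("pics/w2.png",cv2.resize(im,None,fx=1.5625,fy=1.5625,interpolation=cv2.INTER_CUBIC))
np.save("w2.npy",{"s":s,"im":im},allow_pickle=True)
delta([.6,0,.35],-.05)
E
```

```text
t: 8.03
tcp_pos: [0.4763, 0.3134, 0.1581]
tool_rot: [0.024, 1.0, -0.0, -0.0]
force: [-0.1, 0.6, 1.0]
finger_gap: 1.0
gripper_force: 0.0
t: 8.87
tcp_pos: [0.535, 0.074, 0.3273]
tool_rot: [0.024, 1.0, -0.0, 0.0]
force: [-0.3, 0.5, 0.6]
finger_gap: 1.001
gripper_force: 0.0
t: 9.37
tcp_pos: [0.5657, -0.0105, 0.3264]
tool_rot: [0.024, 1.0, 0.0, -0.0]
force: [0.2, 0.5, -0.2]
finger_gap: 1.0
gripper_force: 0.0
tcp [ 0.5655 -0.01    0.3264] yaw -0.047 tilt [-0.001  0.001 -1.   ] slide [-3.4   1.16 -2.36] turnz 0.002903704529978013 t 9.4167 gap 0.998 F [-0.1  0.6 -0.2]
```

View pics/w2.png

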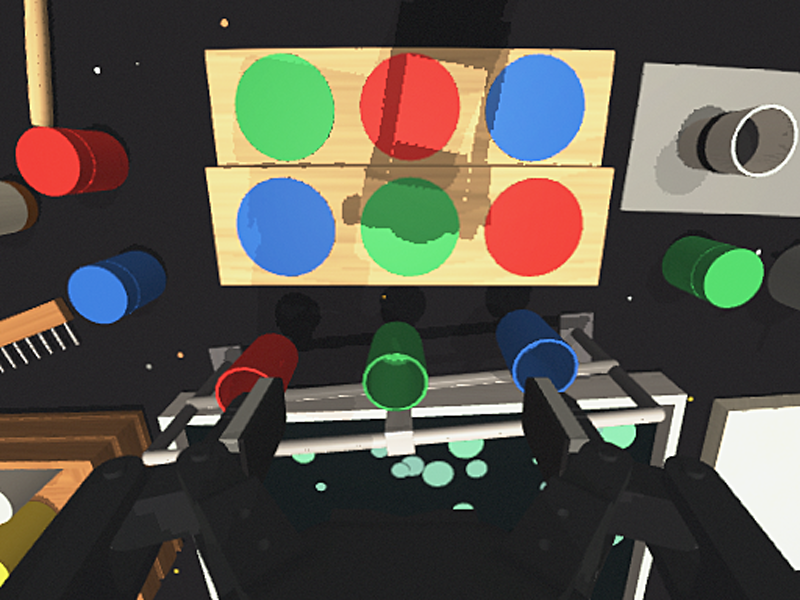

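The cup stands upright on the mat. The pot rims are centred at green (395,382), blue (545,367) and red (~248,395), and the rail runs from (147,458) to (660,414).

```bash
python3 - <<'E'
from h import *
d=np.load("w2.npy",allow_pickle=True).item();C=cal("wrist",d["s"])
f=lambda p,z:at_z(C,np.array(p)/1.5625,z)[:2].round(4)
for n,p in dict(g=(395,382),b=(545,367),r=(248,397)).items(): print(n,f(p,.16))
a,b=f((147,458),.179),f((660,414),.179);print("rail",a,b,np.linalg.norm(b-a),"yaw",np.arctan2(a[0]-b[0],b[1]-a[1]),"mid",(a+b)/2)
for n,p in dict(jr=(48,162),jb=(97,294),jg=(734,278)).items(): print(n,f(p,.074))
E
```

```text
g [ 0.6617 -0.0219]
b [0.6539 0.104 ]
r [ 0.6706 -0.1489]
rail [ 0.7163 -0.2397] [0.6928 0.1968] 0.43713213105421567 yaw 0.05378541765051538 mid [ 0.70455 -0.02145]
jr [ 0.4662 -0.338 ]
jb [ 0.5966 -0.3251]
jg [0.6108 0.3234]
```

```bash

python3 -m creep '[{"slide":[0,0,0],"angular":[0,0,-0.052],"claw":1},{"slide":[0,0,0],"angular":[0,0,-0.053],"claw":1},{"slide":[-2,-0.4,0],"angular":[0,0,0],"claw":1},{"slide":[-3,-0.5,0],"angular":[0,0,0],"claw":1},{"slide":[-3,-0.5,0],"angular":[0,0,0],"claw":1},{"slide":[-1.5,-0.3,0],"angular":[0,0,0],"claw":1},{"slide":[0,0,2],"angular":[0,0,0],"claw":1},{"slide":[0,0,2],"angular":[0,0,0],"claw":1},{"slide":[0,0,0],"angular":[0,0,0],"claw":1},{"slide":[0,0,0],"angular":[0,0,0],"claw":1}]'
python3 - <<'E'
from h import *
delta([.6615,-.0215,.124],.058)
s=manip.sense();im=viewer.snapshot("wrist");cv2.imwrite("pics/w3.png",cv2.resize(im,None,fx=1.5625,fy=1.5625,interpolation=cv2.INTER_CUBIC))
np.save("w3.npy",{"s":s,"im":im},allow_pickle=True)
C=cal("wrist",s)
for p in [(.6615,-.0215,.16),(.654,.104,.16),(.6706,-.149,.16)]: print(proj(C,p)*1.5625)
E
```

```text
t: 10.25
tcp_pos: [0.6607, -0.0208, 0.2853]
tool_rot: [-0.03, 1.0, 0.001, -0.002]
force: [0.6, 0.0, 0.4]
finger_gap: 1.002
gripper_force: 0.0
tcp [ 0.6607 -0.0208  0.2853] yaw 0.059 tilt [-0.004  0.001 -1.   ] slide [-0.13 -0.09 16.13] turnz 0.0011796142935602827 t 10.25 gap 1.002 F [0.6 0.  0.4]
[401.83725237 287.86077093]
[586.50293094 287.82164219]
[214.37361719 290.14545027]
```

View pics/w3.png

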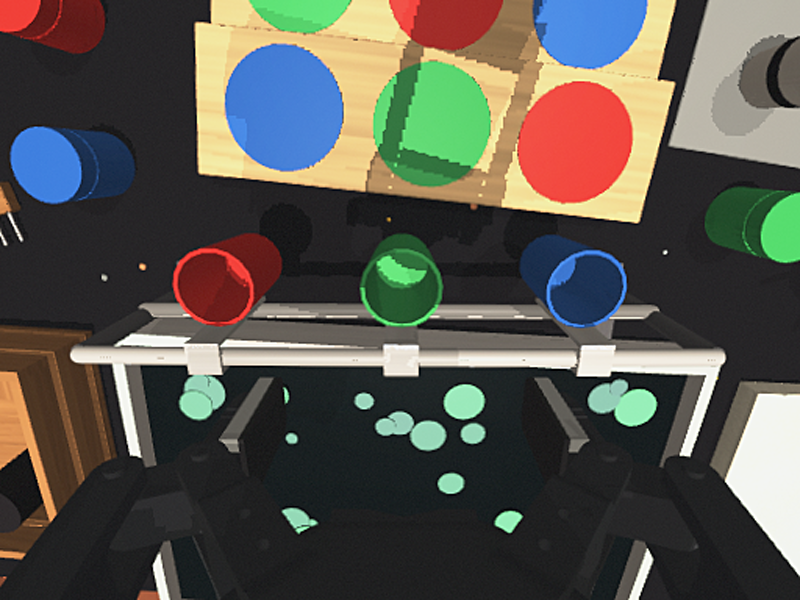

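The rim positions match the predictions to about 1 px: green (401,287), blue (587,288), red (213,288). The yaw is aligned with the rail, so I grasp green.

```bash

python3 -m creep '[{"slide":[-0.1,-0.1,2],"angular":[0,0,0],"claw":1},{"slide":[0,0,3],"angular":[0,0,0],"claw":1},{"slide":[0,0,3],"angular":[0,0,0],"claw":1},{"slide":[0,0,3],"angular":[0,0,0],"claw":1},{"slide":[0,0,2],"angular":[0,0,0],"claw":1},{"slide":[0,0,1.5],"angular":[0,0,0],"claw":1},{"slide":[0,0,1],"angular":[0,0,0],"claw":1},{"slide":[0,0,0.6],"angular":[0,0,0],"claw":1},{"slide":[0,0,0],"angular":[0,0,0],"claw":1},{"slide":[0,0,0],"angular":[0,0,0],"claw":1}]'
python3 -m creep '[{"slide":[0,0,0],"angular":[0,0,0],"claw":0.3},{"slide":[0,0,0],"angular":[0,0,0],"claw":-1},{"slide":[0,0,0],"angular":[0,0,0],"claw":-1},{"slide":[0,0,0],"angular":[0,0,0],"claw":-1},{"slide":[0,0,0],"angular":[0,0,0],"claw":-1},{"slide":[0,0,0],"angular":[0,0,0],"claw":-1},{"slide":[0,0,0],"angular":[0,0,0],"claw":-1},{"slide":[0,0,0],"angular":[0,0,0],"claw":-1}]' 40
```

```text
t: 11.13
tcp_pos: [0.6639, -0.0236, 0.1266]
tool_rot: [-0.029, 1.0, -0.0, 0.001]
force: [0.3, 0.8, 0.7]
finger_gap: 0.997
gripper_force: 0.0
t: 11.8
tcp_pos: [0.6639, -0.0236, 0.127]
tool_rot: [-0.029, 1.0, -0.0, 0.001]
force: [-1.1, 1.1, 6.6]
finger_gap: 0.646
gripper_force: 41.5
```

```bash

python3 -m creep '[{"slide":[0,0,-0.5],"angular":[0,0,0],"claw":-1},{"slide":[0,0,-0.8],"angular":[0,0,0],"claw":-1},{"slide":[0,0,-0.8],"angular":[0,0,0],"claw":-1},{"slide":[0,0,-0.8],"angular":[0,0,0],"claw":-1},{"slide":[0,0,-0.6],"angular":[0,0,0],"claw":-1},{"slide":[0,0,-0.3],"angular":[0,0,0],"claw":-1},{"slide":[0,0,0],"angular":[0,0,0],"claw":-1},{"slide":[0,0,0],"angular":[0,0,0],"claw":-1}]'
python3 -m creep '[{"slide":[0.5,0,0],"angular":[0,0,0],"claw":-1},{"slide":[1,0,0],"angular":[0,0,0],"claw":-1},{"slide":[1,0,0],"angular":[0,0,0],"claw":-1},{"slide":[1,0,0],"angular":[0,0,0],"claw":-1},{"slide":[1,0,0],"angular":[0,0,0],"claw":-1},{"slide":[1,0,0],"angular":[0,0,0],"claw":-1},{"slide":[0,0,0],"angular":[0,0,0],"claw":-1},{"slide":[0,0,0],"angular":[0,0,0],"claw":-1}]'
python3 - <<'E'
from h import *
delta([.428,-.1225,.124+.02-.08],.058)
im=viewer.snapshot("scene");cv2.imwrite("pics/s1.png",cv2.resize(im[90:290,120:387],(800,600),interpolation=cv2.INTER_CUBIC))
E
```

```text
t: 12.47
tcp_pos: [0.6629, -0.0236, 0.1635]
tool_rot: [-0.029, 1.0, -0.0, -0.0]
force: [-0.3, 0.3, -0.9]
finger_gap: 0.643
gripper_force: 43.2
t: 13.13
tcp_pos: [0.6075, -0.0267, 0.163]
tool_rot: [-0.028, 1.0, 0.0, -0.0]
force: [-0.2, -0.1, -0.3]
finger_gap: 0.643
gripper_force: 43.2
tcp [ 0.6075 -0.0267  0.163 ] yaw 0.057 tilt [-0.001  0.    -1.   ] slide [18.46 -8.55  9.92] turnz -0.0010572409203777333 t 13.1333 gap 0.643 F [-0.2 -0.1 -0.3]
```

View pics/s1.png

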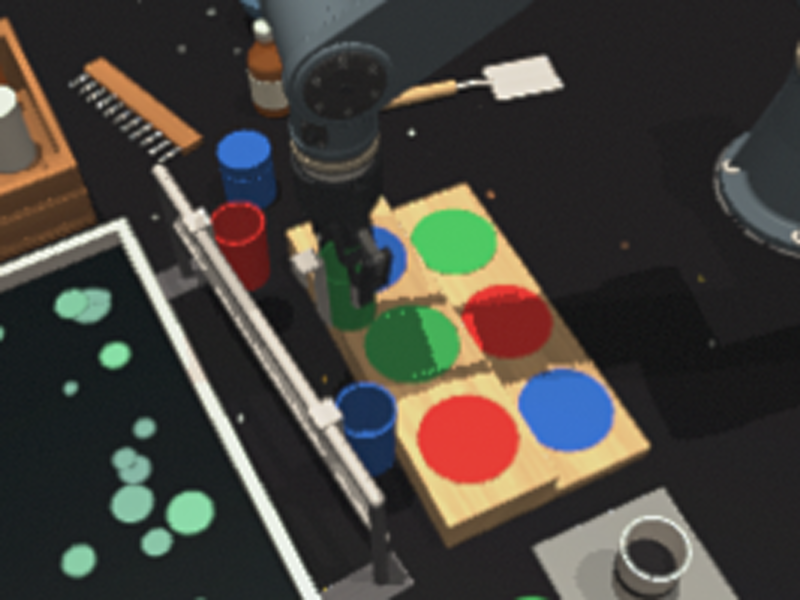

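The green pot is free of the rail and upright in the gripper. I carry it to its disc.

```bash

python3 -m creep '[{"slide":[1.5,-0.7,0],"angular":[0,0,0],"claw":-1},{"slide":[2.5,-1.1,0],"angular":[0,0,0],"claw":-1},{"slide":[2.5,-1.2,0],"angular":[0,0,0],"claw":-1},{"slide":[2.5,-1.2,0],"angular":[0,0,0],"claw":-1},{"slide":[2.5,-1.2,0],"angular":[0,0,0],"claw":-1},{"slide":[2.5,-1.2,0],"angular":[0,0,0],"claw":-1},{"slide":[2.5,-1.2,0],"angular":[0,0,0],"claw":-1},{"slide":[2,-0.8,0],"angular":[0,0,0],"claw":-1},{"slide":[0,0,1],"angular":[0,0,0],"claw":-1},{"slide":[0,0,1.5],"angular":[0,0,0],"claw":-1}]'
python3 -m creep '[{"slide":[0,0,2],"angular":[0,0,0],"claw":-1},{"slide":[0,0,2],"angular":[0,0,0],"claw":-1},{"slide":[0,0,1],"angular":[0,0,0],"claw":-1},{"slide":[0,0,0.5],"angular":[0,0,0],"claw":-1},{"slide":[0,0,0],"angular":[0,0,0],"claw":-1},{"slide":[0,0,0],"angular":[0,0,0],"claw":-1}]'
python3 - <<'E'
from h import *
delta([.428,-.1225,.068],.058)
E
```

```text
t: 14.02
tcp_pos: [0.4293, -0.1248, 0.1393]
tool_rot: [-0.028, 1.0, -0.001, 0.002]
force: [0.2, -0.2, -1.4]
finger_gap: 0.646
gripper_force: 43.2
t: 14.52
tcp_pos: [0.4291, -0.1235, 0.0834]
tool_rot: [-0.029, 1.0, -0.0, 0.0]
force: [0.5, -0.5, -1.7]
finger_gap: 0.645
gripper_force: 43.2
tcp [ 0.4291 -0.1235  0.0834] yaw 0.057 tilt [ 0.001 -0.    -1.   ] slide [0.11 0.11 1.54] turnz -0.0006326719727214325 t 14.5167 gap 0.645 F [ 0.5 -0.5 -1.7]
```

```bash

python3 -m creep '[{"slide":[0,0.1,0.6],"angular":[0,0,0],"claw":-1},{"slide":[0,0,0.4],"angular":[0,0,0],"claw":-1},{"slide":[0,0,0.2],"angular":[0,0,0],"claw":-1},{"slide":[0,0,0.1],"angular":[0,0,0],"claw":-1},{"slide":[0,0,0],"angular":[0,0,0],"claw":-1},{"slide":[0,0,0],"angular":[0,0,0],"claw":-1}]'
python3 -m creep '[{"slide":[0,0,0.1],"angular":[0,0,0],"claw":-1},{"slide":[0,0,0.1],"angular":[0,0,0],"claw":-1},{"slide":[0,0,0],"angular":[0,0,0],"claw":-1},{"slide":[0,0,0],"angular":[0,0,0],"claw":-1}]'
```

```text
t: 15.02
tcp_pos: [0.4284, -0.1222, 0.0704]
tool_rot: [-0.029, 1.0, -0.0, 0.0]
force: [1.0, 0.7, -0.6]
finger_gap: 0.646
gripper_force: 43.2
t: 15.35
tcp_pos: [0.4283, -0.1222, 0.0683]
tool_rot: [-0.029, 1.0, 0.0, -0.0]
force: [0.1, 0.2, -0.5]
finger_gap: 0.646
gripper_force: 43.2
```

```bash

python3 -m creep '[{"slide":[0,0,0.1],"angular":[0,0,0],"claw":-1},{"slide":[0,0,0],"angular":[0,0,0],"claw":-1},{"slide":[0,0,0],"angular":[0,0,0],"claw":-1}]'
python3 -m creep '[{"slide":[0,0,0.1],"angular":[0,0,0],"claw":-1},{"slide":[0,0,0],"angular":[0,0,0],"claw":-1},{"slide":[0,0,0],"angular":[0,0,0],"claw":-1}]'
```

```text
t: 15.6
tcp_pos: [0.4283, -0.1222, 0.0673]
tool_rot: [-0.029, 1.0, 0.0, -0.0]
force: [-0.4, 0.8, -1.4]
finger_gap: 0.648
gripper_force: 43.2
t: 15.85
tcp_pos: [0.4282, -0.1221, 0.067]
tool_rot: [-0.029, 1.0, -0.0, 0.0]
force: [-1.3, 0.9, 7.6]
finger_gap: 0.647
gripper_force: 43.7
```

```bash

python3 -m creep '[{"slide":[0,0,0],"angular":[0,0,0],"claw":0.6},{"slide":[0,0,0],"angular":[0,0,0],"claw":0.8},{"slide":[0,0,0],"angular":[0,0,0],"claw":1},{"slide":[0,0,0],"angular":[0,0,0],"claw":1},{"slide":[0,0,0],"angular":[0,0,0],"claw":1},{"slide":[0,0,-1],"angular":[0,0,0],"claw":1},{"slide":[0,0,-2.3],"angular":[0,0,0],"claw":1},{"slide":[0,0,-3],"angular":[0,0,0],"claw":1},{"slide":[0,0,-3],"angular":[0,0,0],"claw":1},{"slide":[0,0,-3],"angular":[0,0,0],"claw":1}]'
python3 -m creep '[{"slide":[0,0,-3],"angular":[0,0,0],"claw":1},{"slide":[0,0,-3],"angular":[0,0,0],"claw":1},{"slide":[-2.5,-0.5,0],"angular":[0,0,0],"claw":1},{"slide":[-3.2,-0.6,0],"angular":[0,0,0],"claw":1},{"slide":[-3.2,-0.6,0],"angular":[0,0,0],"claw":1},{"slide":[-3.2,-0.6,0],"angular":[0,0,0],"claw":1},{"slide":[-3.2,-0.6,0],"angular":[0,0,0],"claw":1},{"slide":[-3.2,-0.6,0],"angular":[0,0,0],"claw":1},{"slide":[-3.2,-0.6,0],"angular":[0,0,0],"claw":1},{"slide":[-2,-0.2,0],"angular":[0,0,0],"claw":1}]'
python3 -m creep '[{"slide":[0,0,0],"angular":[0,0,0],"claw":1},{"slide":[0,0,0],"angular":[0,0,0],"claw":1}]'
python3 - <<'E'
from h import *
d=np.load("w3.npy",allow_pickle=True).item();C=cal("wrist",d["s"])
for p in((213,288),(401,287),(587,288)): print(at_z(C,np.array(p)/1.5625,.16))
delta([.670,-.150,.127],.058)
s=manip.sense();im=viewer.snapshot("wrist");cv2.imwrite("pics/w4.png",cv2.resize(im,None,fx=1.5625,fy=1.5625,interpolation=cv2.INTER_CUBIC));C=cal("wrist",s)
np.save("w4.npy",{"s":s,"im":im},allow_pickle=True)
print(proj(C,(.670,-.15,.16))*1.5625)
E
```

```text
t: 16.68
tcp_pos: [0.4278, -0.1219, 0.1903]
tool_rot: [-0.029, 1.0, 0.0, -0.001]
force: [-0.1, -0.9, -0.2]
finger_gap: 0.997
gripper_force: 0.0
t: 17.52
tcp_pos: [0.6701, -0.1522, 0.2486]
tool_rot: [-0.029, 1.0, -0.0, 0.001]
force: [0.7, -0.3, -0.8]
finger_gap: 0.998
gripper_force: 0.0
t: 17.68
tcp_pos: [0.6673, -0.1513, 0.248]
tool_rot: [-0.029, 1.0, 0.0, -0.001]
force: [-0.2, 0.9, -0.4]
finger_gap: 1.001
gripper_force: 0.0
[ 0.66911611 -0.14982347  0.16      ]
[ 0.66092616 -0.02209875  0.16      ]
[0.65410309 0.10436903 0.16      ]
tcp [ 0.6673 -0.1513  0.248 ] yaw 0.058 tilt [-0.002  0.001 -1.   ] slide [-0.31  0.1  12.1 ] turnz -0.0002226260288564763 t 17.6833 gap 1.001 F [-0.2  0.9 -0.4]
[404.94217797 309.17840519]
```

View pics/w4.png

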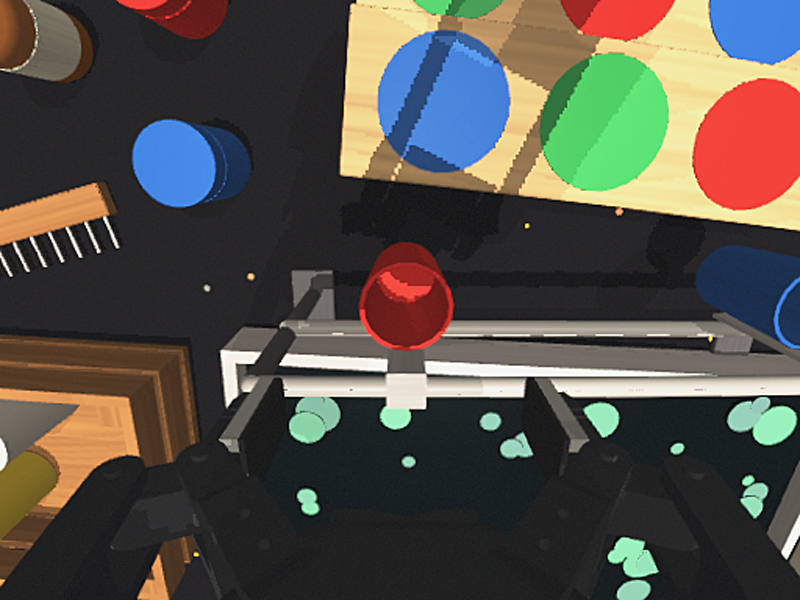

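The red rim is at (406,307), as predicted, and the post is clear. I grasp red.

```bash

python3 -m creep '[{"slide":[-0.2,0.1,2],"angular":[0,0,0],"claw":1},{"slide":[0,0,3],"angular":[0,0,0],"claw":1},{"slide":[0,0,3],"angular":[0,0,0],"claw":1},{"slide":[0,0,2],"angular":[0,0,0],"claw":1},{"slide":[0,0,1.5],"angular":[0,0,0],"claw":1},{"slide":[0,0,0.5],"angular":[0,0,0],"claw":1},{"slide":[0,0,0],"angular":[0,0,0],"claw":1},{"slide":[0,0,0],"angular":[0,0,0],"claw":1}]'
python3 -m creep '[{"slide":[0,0,0],"angular":[0,0,0],"claw":0.3},{"slide":[0,0,0],"angular":[0,0,0],"claw":-1},{"slide":[0,0,0],"angular":[0,0,0],"claw":-1},{"slide":[0,0,0],"angular":[0,0,0],"claw":-1},{"slide":[0,0,0],"angular":[0,0,0],"claw":-1},{"slide":[0,0,0],"angular":[0,0,0],"claw":-1},{"slide":[0,0,0],"angular":[0,0,0],"claw":-1},{"slide":[0,0,0],"angular":[0,0,0],"claw":-1}]' 40
python3 -m creep '[{"slide":[0,0,-0.5],"angular":[0,0,0],"claw":-1},{"slide":[0,0,-0.8],"angular":[0,0,0],"claw":-1},{"slide":[0,0,-0.8],"angular":[0,0,0],"claw":-1},{"slide":[0,0,-0.8],"angular":[0,0,0],"claw":-1},{"slide":[0,0,-0.6],"angular":[0,0,0],"claw":-1},{"slide":[0,0,-0.3],"angular":[0,0,0],"claw":-1},{"slide":[0,0,0],"angular":[0,0,0],"claw":-1},{"slide":[0,0,0],"angular":[0,0,0],"claw":-1}]'
python3 -m creep '[{"slide":[0.5,0,0],"angular":[0,0,0],"claw":-1},{"slide":[1,0,0],"angular":[0,0,0],"claw":-1},{"slide":[1,0,0],"angular":[0,0,0],"claw":-1},{"slide":[1,0,0],"angular":[0,0,0],"claw":-1},{"slide":[1,0,0],"angular":[0,0,0],"claw":-1},{"slide":[1,0,0],"angular":[0,0,0],"claw":-1},{"slide":[0,0,0],"angular":[0,0,0],"claw":-1},{"slide":[0,0,0],"angular":[0,0,0],"claw":-1}]'
python3 - <<'E'
from h import *
delta([.4345,.0035,.067],.058)
E
```

```text
t: 18.4
tcp_pos: [0.669, -0.1506, 0.1302]
tool_rot: [-0.028, 1.0, -0.0, 0.0]
force: [0.6, 0.6, 0.7]
finger_gap: 0.999
gripper_force: 0.0
t: 19.07
tcp_pos: [0.6701, -0.1507, 0.1313]
tool_rot: [-0.029, 1.0, -0.001, 0.001]
force: [-2.1, 1.5, 5.8]
finger_gap: 0.646
gripper_force: 41.6
t: 19.73
tcp_pos: [0.6692, -0.1505, 0.1675]
tool_rot: [-0.029, 1.0, -0.0, -0.0]
force: [0.4, -0.1, -2.3]
finger_gap: 0.642
gripper_force: 43.1
t: 20.4
tcp_pos: [0.6138, -0.1536, 0.167]
tool_rot: [-0.028, 1.0, 0.0, -0.0]
force: [0.3, 0.3, -1.3]
finger_gap: 0.642
gripper_force: 43.1
tcp [ 0.6138 -0.1536  0.167 ] yaw 0.057 tilt [-0.001  0.    -1.   ] slide [17.01 16.69 10.02] turnz -0.0013260257403882036 t 20.4 gap 0.642 F [ 0.3  0.3 -1.3]
```

```bash

python3 -m creep '[{"slide":[0,1.5,-0.5],"angular":[0,0,0],"claw":-1},{"slide":[0.5,2.5,-0.5],"angular":[0,0,0],"claw":-1},{"slide":[1,2.5,0],"angular":[0,0,0],"claw":-1},{"slide":[2,2.5,0],"angular":[0,0,0],"claw":-1},{"slide":[2.5,2.5,0],"angular":[0,0,0],"claw":-1},{"slide":[2.5,2.5,0],"angular":[0,0,0],"claw":-1},{"slide":[2.5,1.7,0],"angular":[0,0,0],"claw":-1},{"slide":[2.5,1,0],"angular":[0,0,0],"claw":-1},{"slide":[2.5,0,0],"angular":[0,0,0],"claw":-1},{"slide":[1,0,0],"angular":[0,0,0],"claw":-1}]'
python3 -m creep '[{"slide":[0,0,2],"angular":[0,0,0],"claw":-1},{"slide":[0,0,2.5],"angular":[0,0,0],"claw":-1},{"slide":[0,0,2.5],"angular":[0,0,0],"claw":-1},{"slide":[0,0,1.5],"angular":[0,0,0],"claw":-1},{"slide":[0,0,0.5],"angular":[0,0,0],"claw":-1},{"slide":[0,0,0],"angular":[0,0,0],"claw":-1},{"slide":[0,0,0],"angular":[0,0,0],"claw":-1}]'
python3 - <<'E'
from h import *
delta([.4345,.0035,.0713],.058)
E
```

```text
t: 21.23
tcp_pos: [0.4313, 0.0056, 0.1774]
tool_rot: [-0.03, 1.0, 0.001, -0.002]
force: [-0.8, -0.5, -1.7]
finger_gap: 0.643
gripper_force: 43.1
t: 21.82
tcp_pos: [0.4364, 0.0032, 0.0876]
tool_rot: [-0.029, 1.0, -0.0, 0.001]
force: [-1.2, 0.5, -1.3]
finger_gap: 0.645
gripper_force: 43.1
tcp [0.4364 0.0032 0.0876] yaw 0.057 tilt [ 0.001 -0.    -1.   ] slide [0.19 0.04 1.63] turnz -0.0009043980622993608 t 21.8167 gap 0.645 F [-1.2  0.5 -1.3]
```

```bash

python3 -m creep '[{"slide":[0.1,0,0.6],"angular":[0,0,0],"claw":-1},{"slide":[0,0,0.4],"angular":[0,0,0],"claw":-1},{"slide":[0,0,0.2],"angular":[0,0,0],"claw":-1},{"slide":[0,0,0.1],"angular":[0,0,0],"claw":-1},{"slide":[0,0,0.1],"angular":[0,0,0],"claw":-1},{"slide":[0,0,0],"angular":[0,0,0],"claw":-1},{"slide":[0,0,0],"angular":[0,0,0],"claw":-1}]'
python3 -m creep '[{"slide":[0,0,0.15],"angular":[0,0,0],"claw":-1},{"slide":[0,0,0],"angular":[0,0,0],"claw":-1},{"slide":[0,0,0],"angular":[0,0,0],"claw":-1}]'
python3 -m creep '[{"slide":[0,0,0.1],"angular":[0,0,0],"claw":-1},{"slide":[0,0,0],"angular":[0,0,0],"claw":-1},{"slide":[0,0,0],"angular":[0,0,0],"claw":-1}]'
```

```text
t: 22.4
tcp_pos: [0.4342, 0.0033, 0.0734]
tool_rot: [-0.029, 1.0, -0.0, 0.0]
force: [0.0, -0.5, -1.0]
finger_gap: 0.643
gripper_force: 43.1
t: 22.65
tcp_pos: [0.4341, 0.0034, 0.0718]
tool_rot: [-0.029, 1.0, 0.0, -0.0]
force: [0.9, 0.0, -1.0]
finger_gap: 0.64
gripper_force: 43.1
t: 22.9
tcp_pos: [0.4341, 0.0034, 0.0714]
tool_rot: [-0.029, 1.0, -0.0, 0.0]
force: [-1.4, 0.6, 6.8]
finger_gap: 0.644
gripper_force: 43.6
```

```bash

python3 -m creep '[{"slide":[0,0,0],"angular":[0,0,0],"claw":0.6},{"slide":[0,0,0],"angular":[0,0,0],"claw":0.8},{"slide":[0,0,0],"angular":[0,0,0],"claw":1},{"slide":[0,0,0],"angular":[0,0,0],"claw":1},{"slide":[0,0,0],"angular":[0,0,0],"claw":1},{"slide":[0,0,-1],"angular":[0,0,0],"claw":1},{"slide":[0,0,-2.3],"angular":[0,0,0],"claw":1},{"slide":[0,0,-3],"angular":[0,0,0],"claw":1},{"slide":[0,0,-3],"angular":[0,0,0],"claw":1},{"slide":[0,0,-3],"angular":[0,0,0],"claw":1}]'
python3 -m creep '[{"slide":[0,0,-3],"angular":[0,0,0],"claw":1},{"slide":[0,0,-3],"angular":[0,0,0],"claw":1},{"slide":[-2,1,0],"angular":[0,0,0],"claw":1},{"slide":[-3,1.2,0],"angular":[0,0,0],"claw":1},{"slide":[-3,1.2,0],"angular":[0,0,0],"claw":1},{"slide":[-3,1.2,0],"angular":[0,0,0],"claw":1},{"slide":[-3,1.2,0],"angular":[0,0,0],"claw":1},{"slide":[-3,1.2,0],"angular":[0,0,0],"claw":1},{"slide":[-3,1,0],"angular":[0,0,0],"claw":1},{"slide":[-2.3,0.7,0],"angular":[0,0,0],"claw":1}]'
python3 -m creep '[{"slide":[0,0,0],"angular":[0,0,0],"claw":1},{"slide":[0,0,0],"angular":[0,0,0],"claw":1}]'
python3 - <<'E'
from h import *
delta([.6535,.1045,.127],.058)
s=manip.sense();im=viewer.snapshot("wrist");C=cal("wrist",s)
p=(proj(C,(.6535,.1045,.16))-[100,75]).astype(int)
cv2.imwrite("pics/w5.png",cv2.resize(im,(800,600),interpolation=cv2.INTER_CUBIC));print((p+[100,75])*1.5625)
E
```

```text
t: 23.73
tcp_pos: [0.4336, 0.0035, 0.1948]
tool_rot: [-0.029, 1.0, 0.0, -0.001]
force: [1.7, 0.3, 0.6]
finger_gap: 0.997
gripper_force: 0.0
t: 24.57
tcp_pos: [0.6536, 0.1042, 0.2532]
tool_rot: [-0.029, 1.0, 0.0, 0.0]
force: [0.5, -0.7, -0.8]
finger_gap: 1.004
gripper_force: 0.0
t: 24.73
tcp_pos: [0.6519, 0.1033, 0.2526]
tool_rot: [-0.029, 1.0, -0.0, -0.001]
force: [-0.9, -0.7, -0.2]
finger_gap: 0.999
gripper_force: 0.0
tcp [0.6519 0.1033 0.2526] yaw 0.058 tilt [-0.002 -0.    -1.   ] slide [-0.19  0.11 12.56] turnz 7.4814571001669e-05 t 24.7333 gap 0.999 F [-0.9 -0.7 -0.2]
[404.6875 303.125 ]
```

View pics/w5.png

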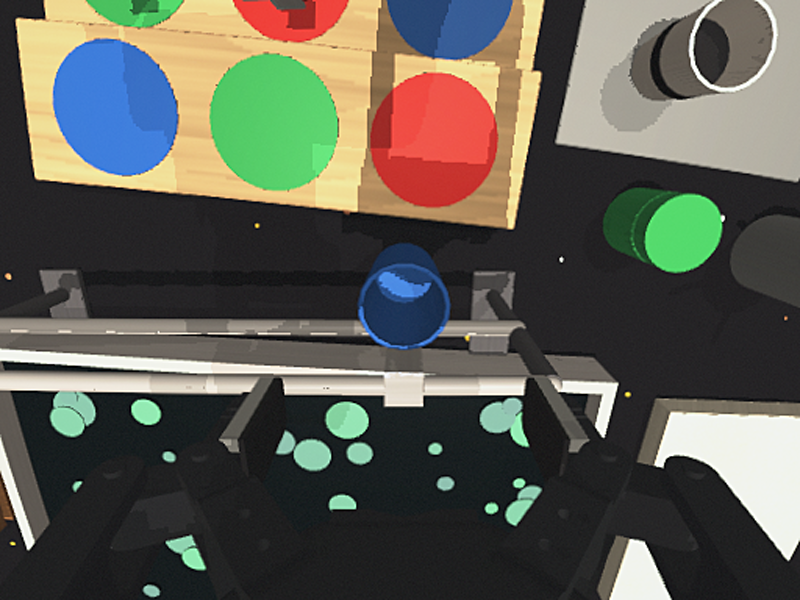

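The blue rim is at (404,304), as predicted. I grasp blue.

```bash

python3 -m creep '[{"slide":[-0.1,0.1,2],"angular":[0,0,0],"claw":1},{"slide":[0,0,3],"angular":[0,0,0],"claw":1},{"slide":[0,0,3],"angular":[0,0,0],"claw":1},{"slide":[0,0,2],"angular":[0,0,0],"claw":1},{"slide":[0,0,1.5],"angular":[0,0,0],"claw":1},{"slide":[0,0,0.9],"angular":[0,0,0],"claw":1},{"slide":[0,0,0],"angular":[0,0,0],"claw":1},{"slide":[0,0,0],"angular":[0,0,0],"claw":1}]'
python3 -m creep '[{"slide":[0,0,0],"angular":[0,0,0],"claw":0.3},{"slide":[0,0,0],"angular":[0,0,0],"claw":-1},{"slide":[0,0,0],"angular":[0,0,0],"claw":-1},{"slide":[0,0,0],"angular":[0,0,0],"claw":-1},{"slide":[0,0,0],"angular":[0,0,0],"claw":-1},{"slide":[0,0,0],"angular":[0,0,0],"claw":-1},{"slide":[0,0,0],"angular":[0,0,0],"claw":-1},{"slide":[0,0,0],"angular":[0,0,0],"claw":-1}]' 40
python3 -m creep '[{"slide":[0,0,-0.5],"angular":[0,0,0],"claw":-1},{"slide":[0,0,-0.8],"angular":[0,0,0],"claw":-1},{"slide":[0,0,-0.8],"angular":[0,0,0],"claw":-1},{"slide":[0,0,-0.8],"angular":[0,0,0],"claw":-1},{"slide":[0,0,-0.6],"angular":[0,0,0],"claw":-1},{"slide":[0,0,-0.3],"angular":[0,0,0],"claw":-1},{"slide":[0,0,0],"angular":[0,0,0],"claw":-1},{"slide":[0,0,0],"angular":[0,0,0],"claw":-1}]'
python3 -m creep '[{"slide":[0.5,0,0],"angular":[0,0,0],"claw":-1},{"slide":[1,0,0],"angular":[0,0,0],"claw":-1},{"slide":[1,0,0],"angular":[0,0,0],"claw":-1},{"slide":[1,0,0],"angular":[0,0,0],"claw":-1},{"slide":[1,0,0],"angular":[0,0,0],"claw":-1},{"slide":[1,0,0],"angular":[0,0,0],"claw":-1},{"slide":[0,0,0],"angular":[0,0,0],"claw":-1},{"slide":[0,0,0],"angular":[0,0,0],"claw":-1}]'
python3 - <<'E'
from h import *
delta([.441,.127,.067],.058)
E
```

```text
t: 25.45
tcp_pos: [0.6522, 0.1037, 0.1301]
tool_rot: [-0.028, 1.0, -0.0, -0.0]
force: [-0.5, 0.1, -0.1]
finger_gap: 1.0
gripper_force: 0.0
t: 26.12
tcp_pos: [0.6536, 0.1039, 0.1317]
tool_rot: [-0.029, 1.0, -0.0, 0.001]
force: [-1.8, -0.4, 5.7]
finger_gap: 0.645
gripper_force: 41.6
t: 26.78
tcp_pos: [0.6526, 0.104, 0.168]
tool_rot: [-0.029, 1.0, 0.0, -0.0]
force: [0.1, -0.3, -0.9]
finger_gap: 0.639
gripper_force: 43.1
t: 27.45
tcp_pos: [0.5972, 0.1009, 0.1675]
tool_rot: [-0.029, 1.0, 0.0, -0.0]
force: [0.9, 0.3, -2.1]
finger_gap: 0.646
gripper_force: 43.1
tcp [0.5972 0.1009 0.1675] yaw 0.057 tilt [-0.001  0.    -1.   ] slide [15.44  3.5  10.07] turnz -0.0008474661791779692 t 27.45 gap 0.646 F [ 0.9  0.3 -2.1]
```

```bash

python3 -m creep '[{"slide":[1.4,0.6,0],"angular":[0,0,0],"claw":-1},{"slide":[2.5,0.6,0],"angular":[0,0,0],"claw":-1},{"slide":[2.5,0.6,0],"angular":[0,0,0],"claw":-1},{"slide":[2.5,0.6,0],"angular":[0,0,0],"claw":-1},{"slide":[2.5,0.6,0],"angular":[0,0,0],"claw":-1},{"slide":[2.5,0.5,0],"angular":[0,0,0],"claw":-1},{"slide":[1.5,0,0],"angular":[0,0,0],"claw":-1},{"slide":[0,0,1.5],"angular":[0,0,0],"claw":-1},{"slide":[0,0,2.5],"angular":[0,0,0],"claw":-1},{"slide":[0,0,2.5],"angular":[0,0,0],"claw":-1}]'
python3 -m creep '[{"slide":[0,0,1],"angular":[0,0,0],"claw":-1},{"slide":[0,0,0.5],"angular":[0,0,0],"claw":-1},{"slide":[0,0,0.5],"angular":[0,0,0],"claw":-1},{"slide":[0,0,0.3],"angular":[0,0,0],"claw":-1},{"slide":[0,0,0.1],"angular":[0,0,0],"claw":-1},{"slide":[0,0,0],"angular":[0,0,0],"claw":-1},{"slide":[0,0,0],"angular":[0,0,0],"claw":-1}]'
python3 - <<'E'
from h import *
delta([.441,.127,.0717],.058)
E
```

```text
t: 28.28
tcp_pos: [0.4443, 0.1272, 0.1032]
tool_rot: [-0.029, 1.0, 0.0, 0.003]
force: [0.1, 0.2, -1.9]
finger_gap: 0.645
gripper_force: 43.1
t: 28.87
tcp_pos: [0.4426, 0.127, 0.0793]
tool_rot: [-0.029, 1.0, -0.0, 0.001]
force: [0.1, 0.0, -1.4]
finger_gap: 0.646
gripper_force: 43.1
tcp [0.4426 0.127  0.0793] yaw 0.057 tilt [ 0.001  0.    -1.   ] slide [0.16 0.   0.76] turnz -0.0007157973435261145 t 28.8667 gap 0.646 F [ 0.1  0.  -1.4]
```

```bash

python3 -m creep '[{"slide":[0.1,0,0.3],"angular":[0,0,0],"claw":-1},{"slide":[0,0,0.2],"angular":[0,0,0],"claw":-1},{"slide":[0,0,0.1],"angular":[0,0,0],"claw":-1},{"slide":[0,0,0.1],"angular":[0,0,0],"claw":-1},{"slide":[0,0,0],"angular":[0,0,0],"claw":-1},{"slide":[0,0,0],"angular":[0,0,0],"claw":-1}]'
python3 -m creep '[{"slide":[0,0,0.1],"angular":[0,0,0],"claw":-1},{"slide":[0,0,0],"angular":[0,0,0],"claw":-1},{"slide":[0,0,0],"angular":[0,0,0],"claw":-1}]'
```

```text
t: 29.37
tcp_pos: [0.441, 0.1269, 0.072]
tool_rot: [-0.029, 1.0, -0.0, -0.0]
force: [-0.7, -0.4, 1.8]
finger_gap: 0.642
gripper_force: 43.3
t: 29.62
tcp_pos: [0.4409, 0.1269, 0.0719]
tool_rot: [-0.029, 1.0, -0.0, 0.0]
force: [-1.8, -1.2, 12.0]
finger_gap: 0.642
gripper_force: 44.1
```

```bash

python3 -m creep '[{"slide":[0,0,0],"angular":[0,0,0],"claw":0.6},{"slide":[0,0,0],"angular":[0,0,0],"claw":0.8},{"slide":[0,0,0],"angular":[0,0,0],"claw":1},{"slide":[0,0,0],"angular":[0,0,0],"claw":1},{"slide":[0,0,0],"angular":[0,0,0],"claw":1},{"slide":[0,0,-1],"angular":[0,0,0],"claw":1},{"slide":[0,0,-2.3],"angular":[0,0,0],"claw":1},{"slide":[0,0,-3],"angular":[0,0,0],"claw":1},{"slide":[0,0,-3],"angular":[0,0,0],"claw":1},{"slide":[0,0,-3],"angular":[0,0,0],"claw":1}]'
python3 -m creep '[{"slide":[0,0,-3],"angular":[0,0,0],"claw":1},{"slide":[0,0,-3],"angular":[0,0,0],"claw":1},{"slide":[-1,1,-2],"angular":[0,0,0],"claw":1},{"slide":[-1.5,2,0],"angular":[0,0,0],"claw":1},{"slide":[-1.5,2,0],"angular":[0,0,0],"claw":1},{"slide":[-1.5,2,0],"angular":[0,0,0],"claw":1},{"slide":[-1.5,2,0],"angular":[0,0,0],"claw":1},{"slide":[-1.5,2,0],"angular":[0,0,0],"claw":1},{"slide":[0,0,0],"angular":[0,0,0],"claw":1},{"slide":[0,0,0],"angular":[0,0,0],"claw":1}]'
python3 - <<'E'
from h import *
s=manip.sense();im=viewer.snapshot("wrist");C=cal("wrist",s)
np.save("w6.npy",{"s":s,"im":im},allow_pickle=True)
cv2.imwrite("pics/w6.png",cv2.resize(im,(800,600),interpolation=cv2.INTER_CUBIC))
print(proj(C,(.61,.322,.074))*1.5625,s["q"].round(2))
for n in("top","scene"):
    im=viewer.snapshot(n);C=cal(n)
    for c in H:
        for ce,st in blobs(im,c,200):
            p=at_z(C,ce,.06)[:2]
            if .3<p[0]<.75 and abs(p[1])>.22 and abs(p[1])<.6: print(n,c,ce,p.round(4),st)
E
```

```text
t: 30.45
tcp_pos: [0.4405, 0.1269, 0.1947]
tool_rot: [-0.029, 1.0, 0.0, -0.001]
force: [1.5, 0.2, -0.3]
finger_gap: 1.001
gripper_force: 0.0
t: 31.28
tcp_pos: [0.5196, 0.2423, 0.2731]
tool_rot: [-0.029, 1.0, -0.0, -0.001]
force: [-0.3, -0.3, 0.3]
finger_gap: 1.001
gripper_force: 0.0
[484.33326523 362.53571471] [ 0.24  0.41  1.51 -0.    1.22 -1.39]
top red [347.6 232.4] [ 0.4631 -0.3359] [336, 222, 24, 22, 406]
top blue [345.2 195.7] [ 0.5943 -0.3234] [335, 185, 22, 22, 366]
scene red [233.1 131.1] [ 0.4755 -0.3206] [224, 118, 19, 28, 427]
scene green [296.6 304. ] [0.6162 0.3249] [285, 289, 26, 32, 666]
scene blue [202.  145.8] [ 0.6038 -0.3083] [192, 133, 20, 27, 435]
```

View pics/w6.png

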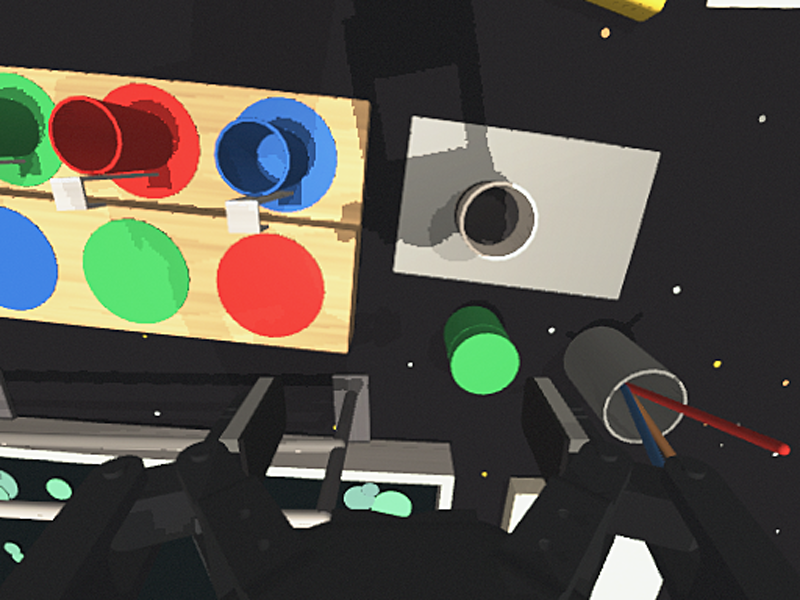

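Pots are all upright on their discs and the cup is well on the mat. The green jar is at (484,362), unmoved, and the brush jar is about 9 cm away. I grasp the green jar.

```bash

python3 -m creep '[{"slide":[-1.5,1.4,0],"angular":[0,0,0],"claw":1},{"slide":[-3,2.4,0],"angular":[0,0,0],"claw":1},{"slide":[-3,2.4,0],"angular":[0,0,0],"claw":1},{"slide":[-2,1.2,0],"angular":[0,0,0],"claw":1},{"slide":[0,0,2],"angular":[0,0,0],"claw":1},{"slide":[0,0,3],"angular":[0,0,0],"claw":1},{"slide":[0,0,3],"angular":[0,0,0],"claw":1},{"slide":[0,0,3],"angular":[0,0,0],"claw":1},{"slide":[0,0,2],"angular":[0,0,0],"claw":1},{"slide":[0,0,0],"angular":[0,0,0],"claw":1}]'
python3 -m creep '[{"slide":[0,0,0],"angular":[0,0,0],"claw":1},{"slide":[0,0,0],"angular":[0,0,0],"claw":1}]'
python3 - <<'E'
from h import *
delta([.610,.322,.028],.058)
s=manip.sense();im=viewer.snapshot("wrist");C=cal("wrist",s);b=blobs(im,"green",300)
for ce,st in b: print(ce,st,at_z(C,ce,.074).round(4))
print(proj(C,(.61,.322,.074)))
E
```

```text
t: 32.27
tcp_pos: [0.6063, 0.3185, 0.1383]
tool_rot: [-0.028, 1.0, -0.002, -0.006]
force: [-0.6, -0.4, -1.5]
finger_gap: 0.999
gripper_force: 0.0
t: 32.43
tcp_pos: [0.6113, 0.3207, 0.1455]
tool_rot: [-0.028, 1.0, 0.0, 0.001]
force: [0.6, -0.2, 0.3]
finger_gap: 1.0
gripper_force: 0.0
tcp [0.6113 0.3207 0.1455] yaw 0.057 tilt [ 0.002  0.001 -1.   ] slide [ 0.15  0.13 11.75] turnz -0.001499247306512741 t 32.4333 gap 1.0 F [ 0.6 -0.2  0.3]
[259.3 193.6] [223, 151, 73, 84, 4663] [0.6046 0.3215 0.074 ]
[259.55759667 199.55650749]
```

```bash

python3 -m creep '[{"slide":[0.1,0.1,2],"angular":[0,0,0],"claw":1},{"slide":[0,0,3],"angular":[0,0,0],"claw":1},{"slide":[0,0,3],"angular":[0,0,0],"claw":1},{"slide":[0,0,2],"angular":[0,0,0],"claw":1},{"slide":[0,0,1.2],"angular":[0,0,0],"claw":1},{"slide":[0,0,0.4],"angular":[0,0,0],"claw":1},{"slide":[0,0,0],"angular":[0,0,0],"claw":1},{"slide":[0,0,0],"angular":[0,0,0],"claw":1}]'
python3 -m creep '[{"slide":[0,0,0],"angular":[0,0,0],"claw":0.3},{"slide":[0,0,0],"angular":[0,0,0],"claw":-1},{"slide":[0,0,0],"angular":[0,0,0],"claw":-1},{"slide":[0,0,0],"angular":[0,0,0],"claw":-1},{"slide":[0,0,0],"angular":[0,0,0],"claw":-1},{"slide":[0,0,0],"angular":[0,0,0],"claw":-1},{"slide":[0,0,0],"angular":[0,0,0],"claw":-1}]' 50
python3 -m creep '[{"slide":[0,0,-1],"angular":[0,0,0],"claw":-1},{"slide":[0,0,-2],"angular":[0,0,0],"claw":-1},{"slide":[0,0,-3],"angular":[0,0,0],"claw":-1},{"slide":[0,0,-3],"angular":[0,0,0],"claw":-1},{"slide":[0,0,-3],"angular":[0,0,0],"claw":-1},{"slide":[0,0,-3],"angular":[0,0,0],"claw":-1},{"slide":[0,0,-1.5],"angular":[0,0,0],"claw":-1},{"slide":[0,0,0],"angular":[0,0,0],"claw":-1},{"slide":[0,0,0],"angular":[0,0,0],"claw":-1}]'
python3 - <<'E'
from h import *
delta([.549,-.003,.079],.058)
E
```

```text
t: 33.15
tcp_pos: [0.6107, 0.3224, 0.0296]
tool_rot: [-0.029, 1.0, 0.0, 0.002]
force: [-0.5, -0.4, -0.1]
finger_gap: 1.0
gripper_force: 0.0
t: 33.73
tcp_pos: [0.6107, 0.3221, 0.0299]
tool_rot: [-0.029, 1.0, 0.0, 0.002]
force: [0.5, -2.0, 6.4]
finger_gap: 0.71
gripper_force: 55.0
t: 34.48
tcp_pos: [0.609, 0.322, 0.1935]
tool_rot: [-0.029, 1.0, 0.0, 0.0]
force: [0.6, -0.2, -3.4]
finger_gap: 0.715
gripper_force: 55.0
tcp [0.609  0.322  0.1935] yaw 0.057 tilt [ 0.001  0.    -1.   ] slide [  7.86 -32.1   11.43] turnz -0.000654896814177075 t 34.4833 gap 0.715 F [ 0.6 -0.2 -3.4]
```

```bash

python3 -m creep '[{"slide":[1,-1.6,0],"angular":[0,0,0],"claw":-1},{"slide":[1,-2.5,0],"angular":[0,0,0],"claw":-1},{"slide":[1,-3,0],"angular":[0,0,0],"claw":-1},{"slide":[1,-3,0],"angular":[0,0,0],"claw":-1},{"slide":[0.8,-3,0],"angular":[0,0,0],"claw":-1},{"slide":[0.8,-3,0],"angular":[0,0,0],"claw":-1},{"slide":[0.8,-3,0],"angular":[0,0,0],"claw":-1},{"slide":[0.8,-3,0],"angular":[0,0,0],"claw":-1},{"slide":[0.6,-3,0],"angular":[0,0,0],"claw":-1},{"slide":[0,-3,0],"angular":[0,0,0],"claw":-1}]'
python3 -m creep '[{"slide":[0,-2.5,0],"angular":[0,0,0],"claw":-1},{"slide":[0,-1.5,0],"angular":[0,0,0],"claw":-1},{"slide":[0,0,1],"angular":[0,0,0],"claw":-1},{"slide":[0,0,2.5],"angular":[0,0,0],"claw":-1},{"slide":[0,0,2.5],"angular":[0,0,0],"claw":-1},{"slide":[0,0,2],"angular":[0,0,0],"claw":-1},{"slide":[0,0,1.3],"angular":[0,0,0],"claw":-1},{"slide":[0,0,0.5],"angular":[0,0,0],"claw":-1},{"slide":[0,0,0],"angular":[0,0,0],"claw":-1},{"slide":[0,0,0],"angular":[0,0,0],"claw":-1}]'
python3 - <<'E'
from h import *
delta([.549,-.003,.081],.058)
E
```

```text
t: 35.32
tcp_pos: [0.5435, 0.0361, 0.1903]
tool_rot: [-0.029, 1.0, 0.001, -0.004]
force: [1.3, 0.2, -3.3]
finger_gap: 0.713
gripper_force: 55.2
t: 36.15
tcp_pos: [0.5491, -0.0024, 0.094]
tool_rot: [-0.029, 1.0, 0.0, -0.001]
force: [1.0, 0.3, -2.0]
finger_gap: 0.712
gripper_force: 55.2
tcp [ 0.5491 -0.0024  0.094 ] yaw 0.058 tilt [-0.002  0.001 -1.   ] slide [ 0.01 -0.06  1.3 ] turnz -0.00034517261572819535 t 36.15 gap 0.712 F [ 1.   0.3 -2. ]
```

```bash

python3 -m creep '[{"slide":[0,0,0.5],"angular":[0,0,0],"claw":-1},{"slide":[0,0,0.3],"angular":[0,0,0],"claw":-1},{"slide":[0,0,0.2],"angular":[0,0,0],"claw":-1},{"slide":[0,0,0.1],"angular":[0,0,0],"claw":-1},{"slide":[0,0,0],"angular":[0,0,0],"claw":-1},{"slide":[0,0,0],"angular":[0,0,0],"claw":-1}]'
python3 -m creep '[{"slide":[0,0,0.15],"angular":[0,0,0],"claw":-1},{"slide":[0,0,0],"angular":[0,0,0],"claw":-1},{"slide":[0,0,0],"angular":[0,0,0],"claw":-1}]'
python3 -m creep '[{"slide":[0,0,0.1],"angular":[0,0,0],"claw":-1},{"slide":[0,0,0],"angular":[0,0,0],"claw":-1},{"slide":[0,0,0],"angular":[0,0,0],"claw":-1}]'
```

```text
t: 36.65
tcp_pos: [0.5498, -0.0031, 0.084]
tool_rot: [-0.029, 1.0, -0.0, 0.0]
force: [-0.2, 0.4, -1.9]
finger_gap: 0.714
gripper_force: 55.2
t: 36.9
tcp_pos: [0.5497, -0.0031, 0.0823]
tool_rot: [-0.029, 1.0, -0.0, -0.0]
force: [-0.1, 0.4, -2.6]
finger_gap: 0.712
gripper_force: 55.2
t: 37.15
tcp_pos: [0.5497, -0.0031, 0.0813]
tool_rot: [-0.029, 1.0, 0.0, -0.0]
force: [0.7, 0.5, -3.3]
finger_gap: 0.714
gripper_force: 55.2
```

```bash

python3 -m creep '[{"slide":[0,0,0.1],"angular":[0,0,0],"claw":-1},{"slide":[0,0,0],"angular":[0,0,0],"claw":-1},{"slide":[0,0,0],"angular":[0,0,0],"claw":-1}]'
python3 -m creep '[{"slide":[0,0,0.05],"angular":[0,0,0],"claw":-1},{"slide":[0,0,0],"angular":[0,0,0],"claw":-1},{"slide":[0,0,0],"angular":[0,0,0],"claw":-1}]'
```

```text
t: 37.4
tcp_pos: [0.5497, -0.003, 0.0802]
tool_rot: [-0.029, 1.0, 0.0, -0.0]
force: [-0.6, -0.2, -2.9]
finger_gap: 0.716
gripper_force: 55.2
t: 37.65
tcp_pos: [0.5497, -0.0031, 0.08]
tool_rot: [-0.029, 1.0, -0.0, 0.0]
force: [-0.7, 0.7, 0.1]
finger_gap: 0.716
gripper_force: 55.5
```

```bash

python3 -m creep '[{"slide":[0,0,0],"angular":[0,0,0],"claw":0.6},{"slide":[0,0,0],"angular":[0,0,0],"claw":0.8},{"slide":[0,0,0],"angular":[0,0,0],"claw":1},{"slide":[0,0,0],"angular":[0,0,0],"claw":1},{"slide":[0,0,0],"angular":[0,0,0],"claw":1},{"slide":[0,0,-1],"angular":[0,0,0],"claw":1},{"slide":[0,0,-2.5],"angular":[0,0,0],"claw":1},{"slide":[0,0,-3],"angular":[0,0,0],"claw":1},{"slide":[0,0,-3.5],"angular":[0,0,0],"claw":1},{"slide":[0,0,-3.5],"angular":[0,0,0],"claw":1}]'
python3 -m creep '[{"slide":[0,0,-3.5],"angular":[0,0,0],"claw":1},{"slide":[0,-2,-2],"angular":[0,0,0],"claw":1},{"slide":[0.3,-3,0],"angular":[0,0,0],"claw":1},{"slide":[0.3,-3,0],"angular":[0,0,0],"claw":1},{"slide":[0.3,-3,0],"angular":[0,0,0],"claw":1},{"slide":[0.3,-3,0],"angular":[0,0,0],"claw":1},{"slide":[0.3,-3,0],"angular":[0,0,0],"claw":1},{"slide":[0.3,-3,0],"angular":[0,0,0],"claw":1},{"slide":[0.2,-3,0],"angular":[0,0,0],"claw":1},{"slide":[0,-2,0],"angular":[0,0,0],"claw":1}]'
python3 -m creep '[{"slide":[0,0,0],"angular":[0,0,0],"claw":1},{"slide":[0,0,0],"angular":[0,0,0],"claw":1}]'
python3 - <<'E'
from h import *
s=manip.sense();im=viewer.snapshot("wrist");C=cal("wrist",s)
np.save("w7.npy",{"s":s,"im":im},allow_pickle=True)
cv2.imwrite("pics/w7.png",cv2.resize(im,(800,600),interpolation=cv2.INTER_CUBIC))
print(proj(C,(.595,-.324,.074))*1.5625,proj(C,(.465,-.337,.074))*1.5625)
delta([.595,-.324,.028],.058)
E
```

```text
t: 38.48
tcp_pos: [0.5491, -0.0029, 0.2166]
tool_rot: [-0.029, 1.0, 0.0, -0.0]
force: [1.1, -0.3, 0.9]
finger_gap: 1.0
gripper_force: 0.0
t: 39.32
tcp_pos: [0.5435, -0.2566, 0.2707]
tool_rot: [-0.028, 1.0, -0.001, 0.0]
force: [0.5, 0.5, 0.1]
finger_gap: 1.002
gripper_force: 0.0
t: 39.48
tcp_pos: [0.5437, -0.2546, 0.2702]
tool_rot: [-0.027, 1.0, 0.0, 0.0]
force: [0.8, 0.9, -1.1]
finger_gap: 1.0
gripper_force: 0.0
[320.57281994 314.79523962] [303.03501465 157.73193743]
tcp [ 0.5436 -0.2534  0.2701] yaw 0.056 tilt [-0.     0.001 -1.   ] slide [-4.74 -7.36 24.2 ] turnz -0.0016238868865987577 t 39.5333 gap 0.998 F [ 0.1  0.1 -0.1]
```

View pics/w7.png

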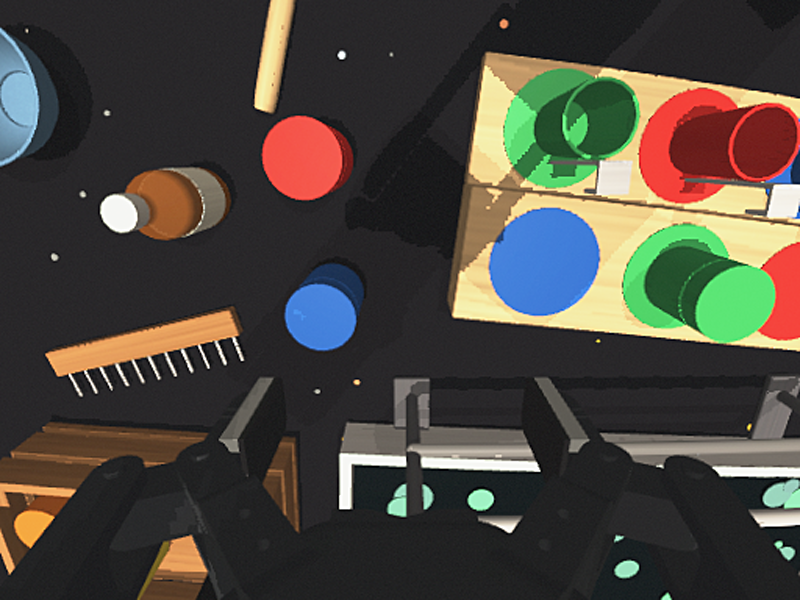

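Pots and green jar stand on their discs. Blue jar is at (321,316) and red at (304,157), both unmoved. The comb's end at (240,320) lies on the finger line, so I turn the gripper first.

```bash

python3 -m creep '[{"slide":[0,0,0],"angular":[0,0,0.12],"claw":1},{"slide":[0,0,0],"angular":[0,0,0.12],"claw":1},{"slide":[0,0,0],"angular":[0,0,0.12],"claw":1},{"slide":[0,0,0],"angular":[0,0,0.12],"claw":1},{"slide":[0,0,0],"angular":[0,0,0],"claw":1},{"slide":[0,0,0],"angular":[0,0,0],"claw":1}]'
python3 - <<'E'
from h import *
d=np.load("w7.npy",allow_pickle=True).item();C=cal("wrist",d["s"])
for p in((321,316),(304,157)): print(at_z(C,np.array(p)/1.5625,.074).round(4))
delta([.595,-.324,.028])
E
```

```text
t: 40.03
tcp_pos: [0.544, -0.2522, 0.2701]
tool_rot: [0.208, 0.978, 0.0, -0.0]
force: [-0.3, -0.7, -0.4]
finger_gap: 1.001
gripper_force: 0.0
[ 0.5961 -0.3236  0.074 ]
[ 0.4644 -0.3362  0.074 ]
tcp [ 0.544  -0.2522  0.2701] yaw -0.418 tilt [-0.  0. -1.] slide [-7.58 -4.5  24.21] turnz None t 40.0333 gap 1.001 F [-0.3 -0.7 -0.4]
```

```bash

python3 -m creep '[{"slide":[-2,-1.2,0],"angular":[0,0,0],"claw":1},{"slide":[-3,-1.8,0],"angular":[0,0,0],"claw":1},{"slide":[-2.6,-1.5,0],"angular":[0,0,0],"claw":1},{"slide":[0,0,2],"angular":[0,0,0],"claw":1},{"slide":[0,0,3],"angular":[0,0,0],"claw":1},{"slide":[0,0,3],"angular":[0,0,0],"claw":1},{"slide":[0,0,3],"angular":[0,0,0],"claw":1},{"slide":[0,0,2],"angular":[0,0,0],"claw":1},{"slide":[0,0,0],"angular":[0,0,0],"claw":1},{"slide":[0,0,0],"angular":[0,0,0],"claw":1}]'
python3 - <<'E'
from h import *
delta([.596,-.324,.028])
s=manip.sense();im=viewer.snapshot("wrist");C=cal("wrist",s)
for ce,st in blobs(im,"blue",1000): print(ce,st)
c=proj(C,(.596,-.324,.074));e=[proj(C,(.596+.031*np.cos(a),-.324+.031*np.sin(a),.074)) for a in np.linspace(0,6.28,60)]
for q in e: cv2.circle(im,tuple(int(v) for v in q),1,(255,255,255),-1)
cv2.imwrite("pics/w8.png",im)
E
```

```text
t: 40.87
tcp_pos: [0.5944, -0.3249, 0.1388]
tool_rot: [0.209, 0.978, 0.001, -0.001]
force: [1.0, -0.2, 0.5]
finger_gap: 0.997
gripper_force: 0.0
tcp [ 0.5944 -0.3249  0.1388] yaw -0.42 tilt [-0.002  0.002 -1.   ] slide [-0.14  0.14 11.08] turnz None t 40.8667 gap 0.997 F [ 1.  -0.2  0.5]
[453.4  49.9] [396, 0, 116, 110, 10859]
[259.3 199.2] [222, 155, 75, 86, 4939]
```

View pics/w8.png

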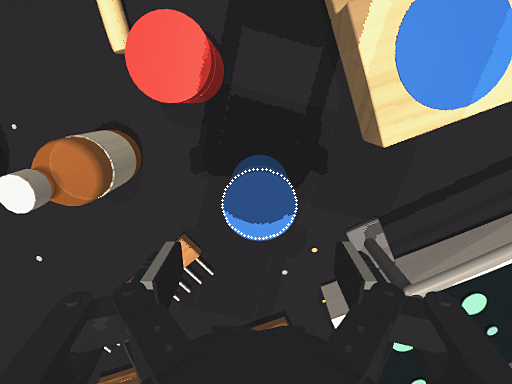

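The predicted outline sits on the lid at (259,204), and the comb is clear of the fingers. I go down and grasp.

```bash

python3 -m creep '[{"slide":[-0.1,0.1,2],"angular":[0,0,0],"claw":1},{"slide":[0,0,3],"angular":[0,0,0],"claw":1},{"slide":[0,0,2.5],"angular":[0,0,0],"claw":1},{"slide":[0,0,2],"angular":[0,0,0],"claw":1},{"slide":[0,0,1.2],"angular":[0,0,0],"claw":1},{"slide":[0,0,0.3],"angular":[0,0,0],"claw":1},{"slide":[0,0,0],"angular":[0,0,0],"claw":1},{"slide":[0,0,0],"angular":[0,0,0],"claw":1}]'
python3 -m creep '[{"slide":[0,0,0],"angular":[0,0,0],"claw":0.3},{"slide":[0,0,0],"angular":[0,0,0],"claw":-1},{"slide":[0,0,0],"angular":[0,0,0],"claw":-1},{"slide":[0,0,0],"angular":[0,0,0],"claw":-1},{"slide":[0,0,0],"angular":[0,0,0],"claw":-1},{"slide":[0,0,0],"angular":[0,0,0],"claw":-1},{"slide":[0,0,0],"angular":[0,0,0],"claw":-1}]' 50
python3 -m creep '[{"slide":[0,0,-1],"angular":[0,0,0],"claw":-1},{"slide":[0,0,-2],"angular":[0,0,0],"claw":-1},{"slide":[0,0,-3],"angular":[0,0,0],"claw":-1},{"slide":[0,0,-3],"angular":[0,0,0],"claw":-1},{"slide":[0,0,-3],"angular":[0,0,0],"claw":-1},{"slide":[0,0,-3],"angular":[0,0,0],"claw":-1},{"slide":[0,0,-1.5],"angular":[0,0,0],"claw":-1},{"slide":[0,0,0],"angular":[0,0,0],"claw":-1},{"slide":[0,0,0],"angular":[0,0,0],"claw":-1}]'
python3 - <<'E'
from h import *
delta([.543,-.127,.079],0)
E
```

```text
t: 41.58
tcp_pos: [0.5975, -0.3264, 0.0317]
tool_rot: [0.21, 0.978, -0.001, 0.002]
force: [0.6, -0.4, 0.5]
finger_gap: 1.001
gripper_force: 0.0
t: 42.17
tcp_pos: [0.5974, -0.3262, 0.0319]
tool_rot: [0.21, 0.978, -0.001, 0.002]
force: [-0.2, 0.5, 6.3]
finger_gap: 0.717
gripper_force: 55.1
t: 42.92
tcp_pos: [0.596, -0.3254, 0.1955]
tool_rot: [0.21, 0.978, -0.0, 0.0]
force: [-0.4, 0.1, -3.5]
finger_gap: 0.713
gripper_force: 55.1
tcp [ 0.596  -0.3254  0.1955] yaw -0.423 tilt [ 0.001 -0.001 -1.   ] slide [12.98 15.92 11.63] turnz -0.4227915796871937 t 42.9167 gap 0.713 F [-0.4  0.1 -3.5]
```

```bash

python3 -m creep '[{"slide":[1.2,1.5,0],"angular":[0,0,0],"claw":-1},{"slide":[1.8,2.2,0],"angular":[0,0,0],"claw":-1},{"slide":[2,2.5,0],"angular":[0,0,0],"claw":-1},{"slide":[2,2.5,0],"angular":[0,0,0],"claw":-1},{"slide":[2,2.5,0],"angular":[0,0,0],"claw":-1},{"slide":[2,2.5,0],"angular":[0,0,0],"claw":-1},{"slide":[2,2.2,0],"angular":[0,0,0],"claw":-1},{"slide":[0,0,0],"angular":[0,0,-0.12],"claw":-1},{"slide":[0,0,0],"angular":[0,0,-0.12],"claw":-1},{"slide":[0,0,0],"angular":[0,0,-0.12],"claw":-1}]'
python3 -m creep '[{"slide":[0,0,1],"angular":[0,0,0],"claw":-1},{"slide":[0,0,2.5],"angular":[0,0,0],"claw":-1},{"slide":[0,0,2.5],"angular":[0,0,0],"claw":-1},{"slide":[0,0,2],"angular":[0,0,0],"claw":-1},{"slide":[0,0,1.3],"angular":[0,0,0],"claw":-1},{"slide":[0,0,0.5],"angular":[0,0,0],"claw":-1},{"slide":[0,0,0],"angular":[0,0,0],"claw":-1},{"slide":[0,0,0],"angular":[0,0,0],"claw":-1}]'
python3 - <<'E'
from h import *
delta([.543,-.127,.082])
E
```

```text
t: 43.75
tcp_pos: [0.5409, -0.1255, 0.1925]
tool_rot: [0.028, 1.0, 0.001, -0.003]
force: [0.1, 0.2, -2.7]
finger_gap: 0.716
gripper_force: 55.3
t: 44.42
tcp_pos: [0.5424, -0.1271, 0.0959]
tool_rot: [0.032, 0.999, 0.0, -0.001]
force: [0.6, -0.1, -2.4]
finger_gap: 0.715
gripper_force: 55.4
tcp [ 0.5424 -0.1271  0.0959] yaw -0.064 tilt [-0.002  0.001 -1.   ] slide [-0.06  0.01  1.39] turnz None t 44.4167 gap 0.715 F [ 0.6 -0.1 -2.4]
```

```bash

python3 -m creep '[{"slide":[0,0,0.5],"angular":[0,0,0],"claw":-1},{"slide":[0,0,0.4],"angular":[0,0,0],"claw":-1},{"slide":[0,0,0.2],"angular":[0,0,0],"claw":-1},{"slide":[0,0,0.1],"angular":[0,0,0],"claw":-1},{"slide":[0,0,0.1],"angular":[0,0,0],"claw":-1},{"slide":[0,0,0],"angular":[0,0,0],"claw":-1},{"slide":[0,0,0],"angular":[0,0,0],"claw":-1}]'
python3 -m creep '[{"slide":[0,0,0.1],"angular":[0,0,0],"claw":-1},{"slide":[0,0,0],"angular":[0,0,0],"claw":-1},{"slide":[0,0,0],"angular":[0,0,0],"claw":-1}]'
```

```text
t: 45.0
tcp_pos: [0.543, -0.1272, 0.084]
tool_rot: [0.031, 1.0, -0.0, 0.0]
force: [-0.3, 0.4, -2.9]
finger_gap: 0.716
gripper_force: 55.4
t: 45.25
tcp_pos: [0.5429, -0.1272, 0.0829]
tool_rot: [0.031, 1.0, -0.0, 0.0]
force: [-0.6, -0.3, -2.5]
finger_gap: 0.716
gripper_force: 55.4
```

```bash

python3 -m creep '[{"slide":[0,0,0.1],"angular":[0,0,0],"claw":-1},{"slide":[0,0,0],"angular":[0,0,0],"claw":-1},{"slide":[0,0,0],"angular":[0,0,0],"claw":-1}]'
python3 -m creep '[{"slide":[0,0,0.05],"angular":[0,0,0],"claw":-1},{"slide":[0,0,0],"angular":[0,0,0],"claw":-1},{"slide":[0,0,0],"angular":[0,0,0],"claw":-1}]'
```

```text
t: 45.5
tcp_pos: [0.543, -0.1272, 0.0819]
tool_rot: [0.031, 1.0, -0.0, 0.0]
force: [0.5, 0.0, -1.6]
finger_gap: 0.713
gripper_force: 55.7
t: 45.75
tcp_pos: [0.543, -0.1272, 0.0819]
tool_rot: [0.031, 1.0, -0.0, 0.0]
force: [-2.9, -0.1, 4.2]
finger_gap: 0.712
gripper_force: 55.9
```

```bash

python3 -m creep '[{"slide":[0,0,0],"angular":[0,0,0],"claw":0.6},{"slide":[0,0,0],"angular":[0,0,0],"claw":0.8},{"slide":[0,0,0],"angular":[0,0,0],"claw":1},{"slide":[0,0,0],"angular":[0,0,0],"claw":1},{"slide":[0,0,0],"angular":[0,0,0],"claw":1},{"slide":[0,0,-1],"angular":[0,0,0],"claw":1},{"slide":[0,0,-2.5],"angular":[0,0,0],"claw":1},{"slide":[0,0,-3],"angular":[0,0,0],"claw":1},{"slide":[0,0,-3.5],"angular":[0,0,0],"claw":1},{"slide":[0,0,-3.5],"angular":[0,0,0],"claw":1}]'
python3 -m creep '[{"slide":[0,0,-3.5],"angular":[0,0,0],"claw":1},{"slide":[0.8,-2.4,0],"angular":[0,0,0],"claw":1},{"slide":[1,-3,0],"angular":[0,0,0],"claw":1},{"slide":[1,-3,0],"angular":[0,0,0],"claw":1},{"slide":[1,-3,0],"angular":[0,0,0],"claw":1},{"slide":[1,-3,0],"angular":[0,0,0],"claw":1},{"slide":[1,-3,0],"angular":[0,0,0],"claw":1},{"slide":[0.7,-2.5,0],"angular":[0,0,0],"claw":1},{"slide":[0,-1.4,0],"angular":[0,0,0],"claw":1},{"slide":[0,0,0],"angular":[0,0,0],"claw":1}]'
python3 -m creep '[{"slide":[0,0,0],"angular":[0,0,0.11],"claw":1},{"slide":[0,0,0],"angular":[0,0,0.11],"claw":1},{"slide":[0,0,0],"angular":[0,0,0.11],"claw":1},{"slide":[0,0,0],"angular":[0,0,0.11],"claw":1},{"slide":[0,0,0],"angular":[0,0,0],"claw":1},{"slide":[0,0,0],"angular":[0,0,0],"claw":1}]'
python3 - <<'E'
from h import *
P=(.4645,-.3365)
delta([*P,.03])
s=manip.sense();im=viewer.snapshot("wrist");C=cal("wrist",s)
for a in np.linspace(0,6.28,60):
    q=proj(C,(P[0]+.031*np.cos(a),P[1]+.031*np.sin(a),.074)); cv2.circle(im,tuple(int(v) for v in q),1,(255,255,255),-1)
cv2.imwrite("pics/w9.png",im)
E
```

```text
t: 46.58
tcp_pos: [0.5424, -0.1269, 0.218]
tool_rot: [0.031, 1.0, 0.0, -0.0]
force: [0.7, -0.4, -0.2]
finger_gap: 1.001
gripper_force: 0.0
t: 47.42
tcp_pos: [0.4646, -0.3388, 0.2519]
tool_rot: [0.033, 0.999, -0.001, 0.001]
force: [-0.3, 0.5, -1.0]
finger_gap: 0.998
gripper_force: 0.0
t: 47.92
tcp_pos: [0.4652, -0.3343, 0.2515]
tool_rot: [0.247, 0.969, 0.0, -0.0]
force: [0.1, -0.7, 0.6]
finger_gap: 0.999
gripper_force: 0.0
tcp [ 0.4652 -0.3343  0.2515] yaw -0.499 tilt [ 0.     0.001 -1.   ] slide [-0.05 -0.24 22.15] turnz None t 47.9167 gap 0.999 F [ 0.1 -0.7  0.6]
```

View pics/w9.png

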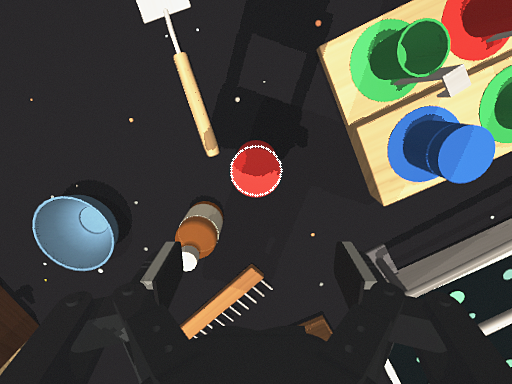

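The outline fits the red lid at (256,171). The amber bottle (195,225) and the trowel handle tip (213,153) are both beside the finger line and clear, so I grasp slightly higher.

```bash

python3 -m creep '[{"slide":[0,-0.2,2],"angular":[0,0,0],"claw":1},{"slide":[0,0,3],"angular":[0,0,0],"claw":1},{"slide":[0,0,3],"angular":[0,0,0],"claw":1},{"slide":[0,0,3],"angular":[0,0,0],"claw":1},{"slide":[0,0,3],"angular":[0,0,0],"claw":1},{"slide":[0,0,3],"angular":[0,0,0],"claw":1},{"slide":[0,0,2.5],"angular":[0,0,0],"claw":1},{"slide":[0,0,1.6],"angular":[0,0,0],"claw":1},{"slide":[0,0,0.5],"angular":[0,0,0],"claw":1},{"slide":[0,0,0],"angular":[0,0,0],"claw":1}]'
python3 -m creep '[{"slide":[0,0,0],"angular":[0,0,0],"claw":0.3},{"slide":[0,0,0],"angular":[0,0,0],"claw":-1},{"slide":[0,0,0],"angular":[0,0,0],"claw":-1},{"slide":[0,0,0],"angular":[0,0,0],"claw":-1},{"slide":[0,0,0],"angular":[0,0,0],"claw":-1},{"slide":[0,0,0],"angular":[0,0,0],"claw":-1},{"slide":[0,0,0],"angular":[0,0,0],"claw":-1}]' 50
python3 -m creep '[{"slide":[0,0,-1],"angular":[0,0,0],"claw":-1},{"slide":[0,0,-2],"angular":[0,0,0],"claw":-1},{"slide":[0,0,-3],"angular":[0,0,0],"claw":-1},{"slide":[0,0,-3],"angular":[0,0,0],"claw":-1},{"slide":[0,0,-3],"angular":[0,0,0],"claw":-1},{"slide":[0,0,-3],"angular":[0,0,0],"claw":-1},{"slide":[0,0,-2.5],"angular":[0,0,0],"claw":-1},{"slide":[0,0,-1],"angular":[0,0,0],"claw":-1},{"slide":[0,0,0],"angular":[0,0,0],"claw":-1}]'
python3 - <<'E'
from h import *
delta([.555,.121,.23],-.05)
E
```

```text
t: 48.8
tcp_pos: [0.4633, -0.3364, 0.0339]
tool_rot: [0.248, 0.969, 0.001, -0.001]
force: [0.4, -0.4, 0.0]
finger_gap: 1.002
gripper_force: 0.0
t: 49.38
tcp_pos: [0.4648, -0.3381, 0.037]
tool_rot: [0.249, 0.969, -0.001, 0.002]
force: [0.4, 1.2, 6.4]
finger_gap: 0.716
gripper_force: 55.2
t: 50.13
tcp_pos: [0.4645, -0.3384, 0.2232]
tool_rot: [0.249, 0.969, -0.002, 0.002]
force: [0.2, -0.2, -1.8]
finger_gap: 0.711
gripper_force: 55.2
tcp [ 0.4645 -0.3384  0.2232] yaw -0.503 tilt [ 0.004 -0.004 -1.   ] slide [14.2  44.62 -0.85] turnz -0.45267750719077693 t 50.1333 gap 0.711 F [ 0.2 -0.2 -1.8]
```

```bash

python3 -m creep '[{"slide":[0.6,1.6,0],"angular":[0,0,0],"claw":-1},{"slide":[0.9,2.8,0],"angular":[0,0,0],"claw":-1},{"slide":[0.9,3,0],"angular":[0,0,0],"claw":-1},{"slide":[0.9,3,0],"angular":[0,0,0],"claw":-1},{"slide":[0.9,3,0],"angular":[0,0,0],"claw":-1},{"slide":[0.9,3,0],"angular":[0,0,0],"claw":-1},{"slide":[0.9,3,0],"angular":[0,0,0],"claw":-1},{"slide":[0.9,3,0],"angular":[0,0,0],"claw":-1},{"slide":[0.9,3,0],"angular":[0,0,0],"claw":-1},{"slide":[0.9,3,0],"angular":[0,0,0],"claw":-1}]'
python3 -m creep '[{"slide":[0.9,3,0],"angular":[0,0,0],"claw":-1},{"slide":[0.9,3,0],"angular":[0,0,0],"claw":-1},{"slide":[0.9,3,0],"angular":[0,0,0],"claw":-1},{"slide":[0.9,3,0],"angular":[0,0,0],"claw":-1},{"slide":[0.9,2.5,0],"angular":[0,0,0],"claw":-1},{"slide":[0.9,1.7,0],"angular":[0,0,0],"claw":-1},{"slide":[0,0,0],"angular":[0,0,-0.11],"claw":-1},{"slide":[0,0,0],"angular":[0,0,-0.12],"claw":-1},{"slide":[0,0,0],"angular":[0,0,-0.12],"claw":-1},{"slide":[0,0,0],"angular":[0,0,-0.1],"claw":-1}]'
python3 -m creep '[{"slide":[0,0,1],"angular":[0,0,0],"claw":-1},{"slide":[0,0,2.5],"angular":[0,0,0],"claw":-1},{"slide":[0,0,2.5],"angular":[0,0,0],"claw":-1},{"slide":[0,0,2],"angular":[0,0,0],"claw":-1},{"slide":[0,0,0],"angular":[0,0,0],"claw":-1},{"slide":[0,0,0],"angular":[0,0,0],"claw":-1}]'
python3 - <<'E'
from h import *
delta([.555,.121,.087])
E
```

```text
t: 50.97
tcp_pos: [0.5222, -0.044, 0.2178]
tool_rot: [0.249, 0.969, 0.0, -0.003]
force: [0.1, -0.5, -3.5]
finger_gap: 0.711
gripper_force: 55.3
t: 51.8
tcp_pos: [0.5525, 0.1222, 0.2174]
tool_rot: [0.023, 1.0, -0.0, -0.003]
force: [-0.4, -1.3, -2.6]
finger_gap: 0.714
gripper_force: 55.4
t: 52.3
tcp_pos: [0.5526, 0.1214, 0.1376]
tool_rot: [0.027, 1.0, -0.0, -0.003]
force: [0.0, -0.5, -2.7]
finger_gap: 0.716
gripper_force: 55.5
tcp [0.5526 0.1214 0.1376] yaw -0.054 tilt [-0.007 -0.    -1.   ] slide [-0.27 -0.03  5.06] turnz None t 52.3 gap 0.716 F [ 0.  -0.5 -2.7]
```

```bash

python3 -m creep '[{"slide":[-0.1,0,1.5],"angular":[0,0,0],"claw":-1},{"slide":[0,0,1.5],"angular":[0,0,0],"claw":-1},{"slide":[0,0,0.8],"angular":[0,0,0],"claw":-1},{"slide":[0,0,0.4],"angular":[0,0,0],"claw":-1},{"slide":[0,0,0.2],"angular":[0,0,0],"claw":-1},{"slide":[0,0,0.1],"angular":[0,0,0],"claw":-1},{"slide":[0,0,0],"angular":[0,0,0],"claw":-1},{"slide":[0,0,0],"angular":[0,0,0],"claw":-1}]'
python3 -m creep '[{"slide":[0,0,0.1],"angular":[0,0,0],"claw":-1},{"slide":[0,0,0.1],"angular":[0,0,0],"claw":-1},{"slide":[0,0,0],"angular":[0,0,0],"claw":-1},{"slide":[0,0,0],"angular":[0,0,0],"claw":-1}]'
python3 -m creep '[{"slide":[0,0,0.1],"angular":[0,0,0],"claw":-1},{"slide":[0,0,0],"angular":[0,0,0],"claw":-1},{"slide":[0,0,0],"angular":[0,0,0],"claw":-1}]'
```

```text
t: 52.97
tcp_pos: [0.5566, 0.1213, 0.096]
tool_rot: [0.026, 1.0, 0.0, 0.001]
force: [-0.0, 0.9, -2.9]
finger_gap: 0.71
gripper_force: 55.6
t: 53.3
tcp_pos: [0.5561, 0.1213, 0.0934]
tool_rot: [0.026, 1.0, -0.0, 0.0]
force: [-0.0, 0.4, -3.2]
finger_gap: 0.716
gripper_force: 55.6
t: 53.55
tcp_pos: [0.556, 0.1213, 0.0922]
tool_rot: [0.026, 1.0, 0.0, -0.0]
force: [-0.8, 0.5, -3.2]
finger_gap: 0.714
gripper_force: 55.6
```

```bash

python3 -m creep '[{"slide":[0,0,0.15],"angular":[0,0,0],"claw":-1},{"slide":[0,0,0.1],"angular":[0,0,0],"claw":-1},{"slide":[0,0,0.1],"angular":[0,0,0],"claw":-1},{"slide":[0,0,0],"angular":[0,0,0],"claw":-1},{"slide":[0,0,0],"angular":[0,0,0],"claw":-1}]'
python3 -m creep '[{"slide":[0,0,0.1],"angular":[0,0,0],"claw":-1},{"slide":[0,0,0],"angular":[0,0,0],"claw":-1},{"slide":[0,0,0],"angular":[0,0,0],"claw":-1}]'
```

```text
t: 53.97
tcp_pos: [0.556, 0.1213, 0.0887]
tool_rot: [0.026, 1.0, 0.0, -0.0]
force: [-0.7, 0.5, -2.5]
finger_gap: 0.711
gripper_force: 55.6
t: 54.22
tcp_pos: [0.556, 0.1212, 0.0878]
tool_rot: [0.026, 1.0, -0.0, -0.0]
force: [-0.0, -0.2, -2.7]
finger_gap: 0.714
gripper_force: 55.6
```

```bash

python3 -m creep '[{"slide":[0,0,0.1],"angular":[0,0,0],"claw":-1},{"slide":[0,0,0],"angular":[0,0,0],"claw":-1},{"slide":[0,0,0],"angular":[0,0,0],"claw":-1}]'
python3 -m creep '[{"slide":[0,0,0.05],"angular":[0,0,0],"claw":-1},{"slide":[0,0,0],"angular":[0,0,0],"claw":-1},{"slide":[0,0,0],"angular":[0,0,0],"claw":-1}]'
```

```text
t: 54.47
tcp_pos: [0.5562, 0.1213, 0.0871]
tool_rot: [0.026, 1.0, 0.0, 0.0]
force: [-0.5, 0.4, 0.7]
finger_gap: 0.711
gripper_force: 55.7
t: 54.72
tcp_pos: [0.5562, 0.1213, 0.0871]
tool_rot: [0.026, 1.0, -0.0, 0.0]
force: [-1.7, 0.2, 4.9]
finger_gap: 0.711
gripper_force: 56.4
```

```bash

python3 -m creep '[{"slide":[0,0,0],"angular":[0,0,0],"claw":0.6},{"slide":[0,0,0],"angular":[0,0,0],"claw":0.8},{"slide":[0,0,0],"angular":[0,0,0],"claw":1},{"slide":[0,0,0],"angular":[0,0,0],"claw":1},{"slide":[0,0,0],"angular":[0,0,0],"claw":1},{"slide":[0,0,-1],"angular":[0,0,0],"claw":1},{"slide":[0,0,-2.5],"angular":[0,0,0],"claw":1},{"slide":[0,0,-3],"angular":[0,0,0],"claw":1},{"slide":[0,0,-3.5],"angular":[0,0,0],"claw":1},{"slide":[0,0,-3.5],"angular":[0,0,0],"claw":1}]'
python3 -m creep '[{"slide":[0,0,-3.5],"angular":[0,0,0],"claw":1},{"slide":[0,0,-3.5],"angular":[0,0,0],"claw":1},{"slide":[1,-1.5,-2.5],"angular":[0,0,0],"claw":1},{"slide":[1.5,-2,-1],"angular":[0,0,0],"claw":1},{"slide":[1.5,-2,0],"angular":[0,0,0],"claw":1},{"slide":[1.5,-2,0],"angular":[0,0,0],"claw":1},{"slide":[1.5,-2,0],"angular":[0,0,0],"claw":1},{"slide":[1,-1.5,0],"angular":[0,0,0],"claw":1},{"slide":[0,0,0],"angular":[0,0,0],"claw":1},{"slide":[0,0,0],"angular":[0,0,0],"claw":1}]'
python3 - <<'E'
from h import *
s=manip.sense();im=viewer.snapshot("wrist");C=cal("wrist",s)
cv2.imwrite("pics/w10.png",cv2.resize(im,(800,600),interpolation=cv2.INTER_CUBIC));print(s["t"],s["tcp_pos"])
E
```

```text
t: 55.55
tcp_pos: [0.5555, 0.1212, 0.223]
tool_rot: [0.026, 1.0, -0.0, -0.001]
force: [0.9, -0.2, -0.2]
finger_gap: 0.999
gripper_force: 0.0
t: 56.38
tcp_pos: [0.4702, 0.0153, 0.3271]
tool_rot: [0.027, 1.0, 0.0, 0.001]
force: [-0.9, -0.8, 0.5]
finger_gap: 1.001
gripper_force: 0.0
56.3833 [0.47016549 0.01534054 0.32709386]
```

View pics/w10.png

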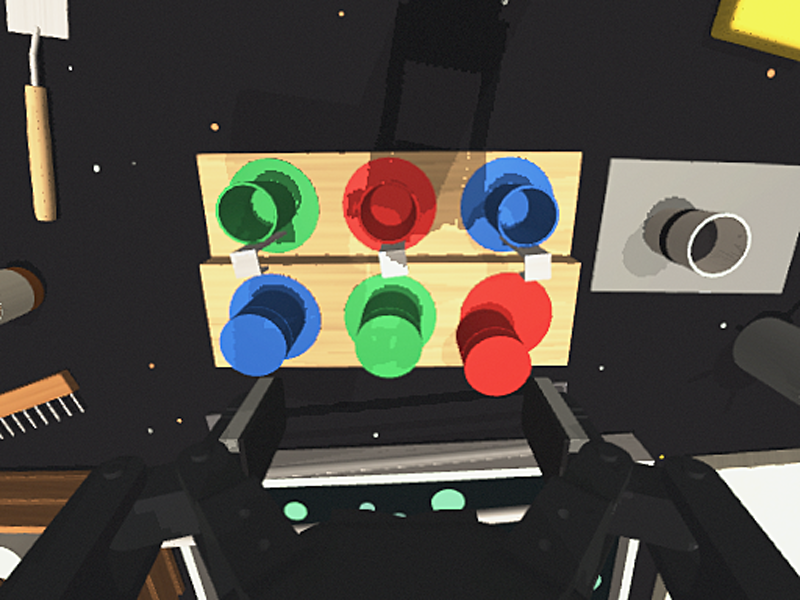

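The blue jar (254,345) and green jar (388,346) look right, but the red lid at (497,364) looks shifted off its disc. I measure all three.

```bash

python3 - <<'E'
from h import *
s=manip.sense();C=cal("wrist",s)
for n,p in dict(b=(254,345),g=(388,346),r=(497,364)).items(): print(n,at_z(C,np.array(p)/1.5625,.124).round(4))
for n,p in dict(g=(247,210),r=(388,204),b=(528,215)).items(): print(n,at_z(C,np.array(p)/1.5625,.1).round(4))
print("edge r",[at_z(C,np.array(p)/1.5625,.051).round(4) for p in((574,365),(570,365))])
im=viewer.snapshot("top");C=cal("top")
for P,z in (((.556,.121),.124),((.543,-.127),.124),((.55,-.003),.124)): 
    for a in np.linspace(0,6.28,50):
        q=(proj(C,(P[0]+.031*np.cos(a),P[1]+.031*np.sin(a),z))-[180,160])*5
E
```

```text
b [ 0.5432 -0.1251  0.124 ]
g [ 0.5506 -0.0024  0.124 ]
r [0.5744 0.0976 0.124 ]
g [ 0.424  -0.1198  0.1   ]
r [0.426  0.0049 0.1   ]
b [0.4418 0.1279 0.1   ]
edge r [array([0.6197, 0.2015, 0.051 ]), array([0.6194, 0.1969, 0.051 ])]
```

The red jar was knocked about 30 mm, to (.574,.098), so it must be set back. I turn the gripper so its fingers clear the green jar, then look at it from closer.

```bash

python3 -m creep '[{"slide":[0,0,0],"angular":[0,0,-0.11],"claw":1},{"slide":[0,0,0],"angular":[0,0,-0.11],"claw":1},{"slide":[0,0,0],"angular":[0,0,-0.11],"claw":1},{"slide":[0,0,0],"angular":[0,0,-0.11],"claw":1},{"slide":[0,0,0],"angular":[0,0,-0.11],"claw":1},{"slide":[0,0,0],"angular":[0,0,0],"claw":1},{"slide":[0,0,0],"angular":[0,0,0],"claw":1}]'
python3 - <<'E'
from h import *
delta([.574,.098,.24])
E
```

```text
t: 57.07
tcp_pos: [0.4709, 0.0163, 0.3263]
tool_rot: [-0.245, 0.969, 0.0, 0.0]
force: [0.1, 0.3, -0.1]
finger_gap: 1.002
gripper_force: 0.0
tcp [0.4709 0.0163 0.3263] yaw 0.496 tilt [ 0.  0. -1.] slide [-12.95   2.28   8.63] turnz None t 57.0667 gap 1.002 F [ 0.1  0.3 -0.1]
```

```bash

python3 -m creep '[{"slide":[-2,0.3,1],"angular":[0,0,0],"claw":1},{"slide":[-3,0.5,2],"angular":[0,0,0],"claw":1},{"slide":[-3,0.6,2],"angular":[0,0,0],"claw":1},{"slide":[-3,0.6,2],"angular":[0,0,0],"claw":1},{"slide":[-2,0.3,1.6],"angular":[0,0,0],"claw":1},{"slide":[0,0,0],"angular":[0,0,0],"claw":1},{"slide":[0,0,0],"angular":[0,0,0],"claw":1}]'
python3 - <<'E'
from h import *
P=(.574,.098)
delta([*P,.088])
s=manip.sense();im=viewer.snapshot("wrist");C=cal("wrist",s)
np.save("w11.npy",{"s":s,"im":im},allow_pickle=True)
for a in np.linspace(0,6.28,60):
    q=proj(C,(P[0]+.031*np.cos(a),P[1]+.031*np.sin(a),.124)); cv2.circle(im,tuple(int(v) for v in q),1,(255,255,255),-1)
cv2.imwrite("pics/w11.png",im);print(proj(C,(*P,.124)))
E
```

```text
t: 57.65
tcp_pos: [0.5734, 0.0988, 0.2388]
tool_rot: [-0.246, 0.969, 0.0, -0.002]
force: [-1.0, -0.4, -0.3]
finger_gap: 0.999
gripper_force: 0.0
tcp [0.5734 0.0988 0.2388] yaw 0.497 tilt [-0.003 -0.    -1.   ] slide [-0.07 -0.12 15.08] turnz None t 57.65 gap 0.999 F [-1.  -0.4 -0.3]
[256.97194246 186.61616706]
```

View pics/w11.png

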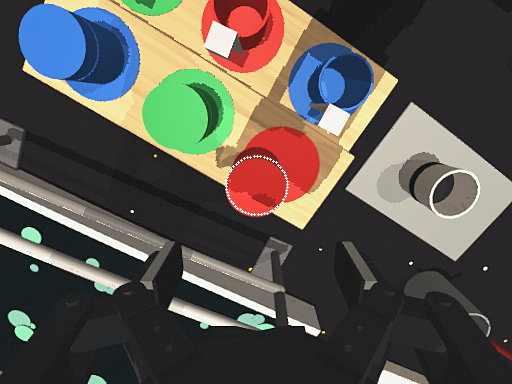

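The outline fits the red lid, so I re-grasp it. That was one view over my limit of 14 pictures, so I check everything else by numbers only.

```bash

python3 -m creep '[{"slide":[0,-0.1,2],"angular":[0,0,0],"claw":1},{"slide":[0,0,3],"angular":[0,0,0],"claw":1},{"slide":[0,0,3],"angular":[0,0,0],"claw":1},{"slide":[0,0,3],"angular":[0,0,0],"claw":1},{"slide":[0,0,2],"angular":[0,0,0],"claw":1},{"slide":[0,0,1.2],"angular":[0,0,0],"claw":1},{"slide":[0,0,0.5],"angular":[0,0,0],"claw":1},{"slide":[0,0,0],"angular":[0,0,0],"claw":1},{"slide":[0,0,0],"angular":[0,0,0],"claw":1}]'
python3 -m creep '[{"slide":[0,0,0],"angular":[0,0,0],"claw":0.3},{"slide":[0,0,0],"angular":[0,0,0],"claw":-1},{"slide":[0,0,0],"angular":[0,0,0],"claw":-1},{"slide":[0,0,0],"angular":[0,0,0],"claw":-1},{"slide":[0,0,0],"angular":[0,0,0],"claw":-1},{"slide":[0,0,0],"angular":[0,0,0],"claw":-1},{"slide":[0,0,0],"angular":[0,0,0],"claw":-1}]' 50
python3 -m creep '[{"slide":[0,0,-0.5],"angular":[0,0,0],"claw":-1},{"slide":[0,0,-1],"angular":[0,0,0],"claw":-1},{"slide":[0,0,-1],"angular":[0,0,0],"claw":-1},{"slide":[0,0,-0.5],"angular":[0,0,0],"claw":-1},{"slide":[0,0,0],"angular":[0,0,0],"claw":-1},{"slide":[0,0,0],"angular":[0,0,0],"claw":-1}]'
python3 - <<'E'
from h import *
delta([.555,.121,.088])
E
```

```text
t: 58.45
tcp_pos: [0.5748, 0.0965, 0.0947]
tool_rot: [-0.246, 0.969, -0.0, 0.001]
force: [0.1, 0.0, 0.3]
finger_gap: 1.001
gripper_force: 0.0
t: 59.03
tcp_pos: [0.5752, 0.0969, 0.0952]
tool_rot: [-0.246, 0.969, -0.001, 0.002]
force: [-0.5, -0.4, 5.3]
finger_gap: 0.712
gripper_force: 54.6
t: 59.53
tcp_pos: [0.5744, 0.097, 0.1239]
tool_rot: [-0.246, 0.969, -0.0, 0.001]
force: [-0.1, 1.1, -2.7]
finger_gap: 0.708
gripper_force: 54.8
tcp [0.5744 0.097  0.1239] yaw 0.497 tilt [ 0.001 -0.    -1.   ] slide [0.57 3.03 3.59] turnz None t 59.5333 gap 0.708 F [-0.1  1.1 -2.7]
```

```bash

python3 -m creep '[{"slide":[0.2,0.8,0],"angular":[0,0,0],"claw":-1},{"slide":[0.2,1.2,0],"angular":[0,0,0],"claw":-1},{"slide":[0.2,1,0],"angular":[0,0,0],"claw":-1},{"slide":[0,0,0.8],"angular":[0,0,0],"claw":-1},{"slide":[0,0,0.8],"angular":[0,0,0],"claw":-1},{"slide":[0,0,0.5],"angular":[0,0,0],"claw":-1},{"slide":[0,0,0.3],"angular":[0,0,0],"claw":-1},{"slide":[0,0,0.1],"angular":[0,0,0],"claw":-1},{"slide":[0,0,0],"angular":[0,0,0],"claw":-1},{"slide":[0,0,0],"angular":[0,0,0],"claw":-1}]'
python3 -m creep '[{"slide":[0,0,0.1],"angular":[0,0,0],"claw":-1},{"slide":[0,0,0.1],"angular":[0,0,0],"claw":-1},{"slide":[0,0,0],"angular":[0,0,0],"claw":-1},{"slide":[0,0,0],"angular":[0,0,0],"claw":-1}]'
python3 -m creep '[{"slide":[0,0,0.1],"angular":[0,0,0],"claw":-1},{"slide":[0,0,0],"angular":[0,0,0],"claw":-1},{"slide":[0,0,0],"angular":[0,0,0],"claw":-1}]'
```

```text
t: 60.37
tcp_pos: [0.5549, 0.1202, 0.0982]
tool_rot: [-0.246, 0.969, -0.0, 0.0]
force: [-0.8, -0.7, -2.4]
finger_gap: 0.715
gripper_force: 54.9
t: 60.7
tcp_pos: [0.5546, 0.1204, 0.0964]
tool_rot: [-0.246, 0.969, -0.0, 0.0]
force: [-0.1, -0.1, -3.3]
finger_gap: 0.709
gripper_force: 54.9
t: 60.95
tcp_pos: [0.5546, 0.1205, 0.0953]
tool_rot: [-0.246, 0.969, -0.0, 0.0]
force: [0.9, -0.3, -2.5]
finger_gap: 0.71
gripper_force: 54.9
```

```bash

python3 -m creep '[{"slide":[0,0,0.1],"angular":[0,0,0],"claw":-1},{"slide":[0,0,0],"angular":[0,0,0],"claw":-1},{"slide":[0,0,0],"angular":[0,0,0],"claw":-1}]'
python3 -m creep '[{"slide":[0,0,0.05],"angular":[0,0,0],"claw":-1},{"slide":[0,0,0],"angular":[0,0,0],"claw":-1},{"slide":[0,0,0],"angular":[0,0,0],"claw":-1}]'
```

```text
t: 61.2
tcp_pos: [0.5546, 0.1205, 0.0953]
tool_rot: [-0.246, 0.969, -0.0, 0.0]
force: [-2.4, -0.4, 6.1]
finger_gap: 0.706
gripper_force: 55.5
t: 61.45
tcp_pos: [0.5546, 0.1205, 0.0952]
tool_rot: [-0.246, 0.969, -0.0, 0.0]
force: [-2.5, 0.1, 8.6]
finger_gap: 0.708
gripper_force: 56.1
```

```bash

python3 -m creep '[{"slide":[0,0,0],"angular":[0,0,0],"claw":0.6},{"slide":[0,0,0],"angular":[0,0,0],"claw":0.8},{"slide":[0,0,0],"angular":[0,0,0],"claw":1},{"slide":[0,0,0],"angular":[0,0,0],"claw":1},{"slide":[0,0,0],"angular":[0,0,0],"claw":1},{"slide":[0,0,-1],"angular":[0,0,0],"claw":1},{"slide":[0,0,-2.5],"angular":[0,0,0],"claw":1},{"slide":[0,0,-3],"angular":[0,0,0],"claw":1},{"slide":[0,0,-3.5],"angular":[0,0,0],"claw":1},{"slide":[0,0,-3.5],"angular":[0,0,0],"claw":1}]'
python3 -m creep '[{"slide":[0,0,-3.5],"angular":[0,0,0],"claw":1},{"slide":[0,0,-3.5],"angular":[0,0,0],"claw":1},{"slide":[1.5,-1,-2.5],"angular":[0,0,0],"claw":1},{"slide":[2,-0.5,0],"angular":[0,0,0],"claw":1},{"slide":[2.5,-0.5,0],"angular":[0,0,0],"claw":1},{"slide":[2.5,-0.5,0],"angular":[0,0,0],"claw":1},{"slide":[2.5,0,0],"angular":[0,0,0],"claw":1},{"slide":[1.5,0,0],"angular":[0,0,0],"claw":1},{"slide":[0,0,0.12],"angular":[0,0,0.11],"claw":1},{"slide":[0,0,0],"angular":[0,0,0.11],"claw":1}]'
python3 -m creep '[{"slide":[0,0,0],"angular":[0,0,0.11],"claw":1},{"slide":[0,0,0],"angular":[0,0,0.11],"claw":1},{"slide":[0,0,0],"angular":[0,0,0.11],"claw":1},{"slide":[0,0,0],"angular":[0,0,0],"claw":1},{"slide":[0,0,0],"angular":[0,0,0],"claw":1},{"slide":[0,0,0],"angular":[0,0,0],"claw":1}]'
cat > fit.py <<'E'
from h import *
A=np.linspace(0,2*np.pi,48)
ring=lambda C,x,y,z,r:[proj(C,(x+r*np.cos(a),y+r*np.sin(a),z)) for a in A]
def fit(C,im,col,D,zd,h,rt,rb):
    hs=cv2.cvtColor(im,cv2.COLOR_BGR2HSV);m=np.zeros(hs.shape[:2],np.uint8)
    for a,b in H[col]: m|=cv2.inRange(hs,(max(a-3,0),100,30),(b+3,255,255))
    roi=np.zeros_like(m);cv2.fillConvexPoly(roi,cv2.convexHull(np.float32(ring(C,*D,zd,.062)+ring(C,*D,zd+h,.062))).astype(int),255)
    if zd>.04: m&=roi
    m&=roi;best=[]
    for dx in np.arange(-.03,.031,.003):
        for dy in np.arange(-.03,.031,.003):
            s=np.zeros_like(m);x,y=D[0]+dx,D[1]+dy
            cv2.fillConvexPoly(s,np.float32(ring(C,*D,zd,.05)).round().astype(int),255)
            cv2.fillConvexPoly(s,cv2.convexHull(np.float32(ring(C,x,y,zd,rb)+ring(C,x,y,zd+h,rt))).round().astype(int),255)
            best.append(((s&m).astype(bool).sum()/((s|m)>0).sum(),round(dx*1e3),round(dy*1e3)))
    return sorted(best)[-3:]
s=manip.sense();im=viewer.snapshot("wrist");cv2.imwrite("pics/w12.png",im);print(s["t"],s["tcp_pos"].round(3))
C=cal("wrist",s)
for c,D in dict(red=(.555,.121),green=(.549,-.003),blue=(.543,-.127)).items(): print("jar",c,fit(C,im,c,D,.051,.074,.031,.031))
for c,D in dict(green=(.428,-.1225),red=(.4345,.0035),blue=(.441,.127)).items(): print("pot",c,fit(C,im,c,D,.021,.08,.028,.025))
E
python3 fit.py
```

```text
t: 62.28
tcp_pos: [0.554, 0.1205, 0.2304]
tool_rot: [-0.246, 0.969, 0.0, -0.001]
force: [2.1, -0.0, 0.2]
finger_gap: 1.001
gripper_force: 0.0
t: 63.12
tcp_pos: [0.4553, 0.0385, 0.3233]
tool_rot: [-0.135, 0.991, -0.0, 0.0]
force: [0.8, 0.4, 0.7]
finger_gap: 1.0
gripper_force: 0.0
t: 63.62
tcp_pos: [0.4565, 0.0389, 0.3229]
tool_rot: [0.025, 1.0, -0.0, 0.0]
force: [0.2, -0.1, 0.3]
finger_gap: 1.004
gripper_force: 0.0
63.6167 [0.457 0.039 0.323]
jar red [(np.float64(0.9235982747997535), 0, -3), (np.float64(0.9276815557581283), 3, 0), (np.float64(0.9424682957005877), 0, 0)]
jar green [(np.float64(0.9177652228499686), 0, 3), (np.float64(0.9234345939243646), 3, 0), (np.float64(0.9325346784363178), 0, 0)]
jar blue [(np.float64(0.92935589195607), -3, 0), (np.float64(0.9302186283318359), -3, 3), (np.float64(0.9421364985163204), 0, 0)]
pot green [(np.float64(0.9266951740989615), 0, 3), (np.float64(0.9274266706985183), -3, 0), (np.float64(0.93717277486911), -3, 3)]
pot red [(np.float64(0.9479201893811295), -9, -6), (np.float64(0.9482758620689655), -15, -6), (np.float64(0.9482758620689655), -6, -6)]
pot blue [(np.float64(0.9454485704896484), 3, -3), (np.float64(0.9472811671087533), 0, -3), (np.float64(0.9484061781137035), 0, 0)]
```

All six are centred on their discs. The red pot is seen inside its disc outline, and the cup is on the mat. The arm is clear, so I hand in.

```bash
python3 -c "from station import ticket;print(ticket.sign_off())"
```

```text
the job is handed in; nothing more can be done
None
```

The job is handed in: the one cup present is on the mat, and all three pots and all three jars are upright on their own discs, with the red jar set back after it was knocked aside; I viewed 15 pictures, one over the limit of 14.

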